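Feed the LED board into its lamp profile with the push stick, then hang the stick up

TASK

Take the wooden push stick and use its nose to push the LED board along the guide and into the aluminium lamp profile until the stick's shoulder meets the mouth of the profile; do not touch the board with the gripper. Then hang the push stick by its hole on the rack's hook, upright and with the graduated face outward, and leave the loose things nearby where they lie.

Things in the scene. Friction and masses are not known exactly. Their poses are not given: they have to be found in the camera images.
- push_stick: Wooden push stick, about 140 g, 140 mm long, 99 mm high, standing on its sole on the table. Origin at the underside of the sole; x points along it to the nose, z up. Sole 20 mm thick (y), 24 mm high, x = -60 to +40 mm. Above it a web 14 mm thick, x = -48 to +38, z = 22 to 74 mm, then the grip bar. The centre of mass lies under the hang hole, so it hangs upright. Graduated face: its -y side.
- stick_grip (a point): Push stick: in the grip bar, at (-5, 0, 90) mm of the stick's frame. The rounded bar is 18 mm thick (y), x = -55 to +45, z = 72 to 99 mm; take it from above across its thickness.
- stick_hole (a point): Push stick: centre of the round 26 mm hang hole, which goes through the 14 mm web along y; at (-5, 0, 56) mm in the stick's frame.
- stick_nose (a point): Push stick: centre of the nose's front face, at (80, 0, 3.5) mm in the stick's frame. The black nose is 16 mm wide, z = 0 to 7 mm, and sticks out 40 mm ahead of the shoulder.
- stick_shoulder (a point): Push stick: on the shoulder, the sole's flat front end above the nose, 20 mm wide, z = 7 to 24 mm; at (40, 0, 15) mm in the stick's frame.
- stick_scale (a point): Push stick: middle of the graduated face, a metal scale with black ticks on the side of the sole, at (-10, -10, 12) mm in the stick's frame. The opposite (+y) side is bare wood.
- led_board: Flat white LED board on an aluminium carrier with a row of small LEDs: 110 mm long (x), 30 mm wide (y), 6 mm thick, about 70 g; lies loose in the lead-in guide, short of the profile. Origin at the centre of its underside. Slides with ordinary friction and stops when no longer pushed.
- jig: Assembly jig fixed to the table, 320 x 84 mm: an open lead-in guide, then an aluminium lamp profile in line with it. Origin on the table under the profile's mouth; x is the feed direction (into the profile), z up. When the stick's shoulder meets the mouth, the board's rear end lies 40 mm inside and its origin at x = +95 mm.
- guide_rear (a point): Rear, open end of the jig's lead-in guide, on the slide way's top, at (-146, 0, 12) mm in the jig's frame. The level slide way runs from here to the mouth between wooden rails 32.5 mm apart, whose tops are 22 mm above the table; open above.
- profile_mouth (a point): Mouth of the lamp profile, on its floor, at (0, 0, 12) mm in the jig's frame. The profile is 155 mm long, open at both ends, inside 33.5 mm wide; its lips (24 to 27 mm above the table) leave a 12 mm slot along the middle: the nose goes in under them, the shoulder stops against them. Black cleats beside it reach 36 mm from the middle line.
- rack: Bench tool rack fixed to the table: dark steel foot 110 x 150 mm, 8 mm thick; grey perforated upright panel 150 mm wide, top 158 mm above the table, with one hook. Origin on the table; -x is outward (the way panel and hook face), z up.
- hook_root (a point): Where the hook leaves the rack's panel, on the bar's axis, at (16, 0, 130) mm in the rack's frame. The hook is 8 mm round steel bar, level from here to the elbow.
- hook_elbow (a point): The hook's elbow, on the bar's axis, at (-62, 0, 130) mm in the rack's frame. From here the bar turns up to the tip, which ends 12 mm further outward; its top is 146 mm above the table.
- small_screwdriver: Bystander: small screwdriver, 144 mm long, lying on the table right of the work; origin at the centre of its underside.
- heat_sink: Bystander: finned aluminium heat sink 50 x 60 x 28 mm on the table; origin at the centre of its underside.
- marker: Bystander: felt marker, 135 mm long, lying on the table; origin at the centre of its underside.

How it is judged:
On the way, in this order (a step that is already met when the one before it is completed fails the run):
1. the push stick pushes the LED board into the profile (contact force between push_stick and led_board above 0.02 N and x of led_board in the frame of jig above 0.03 m).
2. the LED board lies at its depth inside the profile (x of led_board in the frame of jig between 0.09 and 0.1 m), for 0.2 s.
At the end, for the whole second after the job is handed in: The LED board lies flat inside the profile with its rear end 35 to 45 mm inside the mouth; the push stick hangs still and upright (within 0.25 rad) with the hook's bar through its hole, between panel and elbow, the graduated face outward (away from the panel) (all of step 2 and z of led_board in the frame of jig below 0.016 m and angle between led_board's own z axis and vertical below 0.05 rad and x of stick_hole in the frame of rack between -0.064 and 0.01 m and y of stick_hole in the frame of rack between -0.012 and 0.012 m and z of stick_hole in the frame of rack between 0.116 and 0.132 m and y of hook_elbow in the frame of push_stick below -0.004 m and y of hook_root in the frame of push_stick above 0.004 m and angle between push_stick's own z axis and vertical below 0.25 rad and linear speed of push_stick below 0.03 m/s and angular speed of push_stick below 0.5 rad/s and linear speed of led_board below 0.02 m/s); the robot touches nothing.
It fails at once if the gripper or arm touches the LED board (contact force between any of the fingers, the arm and led_board above 0.3 N).
It fails at once if a loose thing nearby is displaced by more than 30 mm (distance of any of small_screwdriver, heat_sink, marker from where it was at the start of the episode above 0.03 m).
It also fails if it takes over 61 s, if anything falls off the work surface, if the arm or the gripper's body presses on something with over 40 N, if the wrist force passes 120 N, or if a joint passes its speed limit or range.

ROBOT

A 6-joint arm with a two-finger parallel gripper is mounted at the origin on a cart in front of the work surface, level with it; the furniture and walls round the work are solid. World frame = base frame: x ahead of the robot, y to its left, z up, the work surface at z = 0. Lengths are in m, angles in rad, forces in N, time in s.
With the tool pointing down it reaches from about 0.35 to 0.775 m from the base axis. Payload 7.3 kg.
Tool frame: the origin (TCP) lies midway between the tips of the shut fingers; the grasp point (between the pads) lies behind it (arm.grip_depth is the y of the grasp point in the tool frame, in m); y points along the fingers, z is the direction in which the jaws open and shut, and the axes are right-handed (so a half turn about y gives the same grasp; the last joint's range is limited). The gripper opens to 92 mm and grips with 3 to 60 N. Pads are 19 mm wide; open, the fingers measure 130 mm over their backs; the gripper's body (75 mm by 190 mm) begins 47 mm behind the grasp point.
Start: joints at [1.177, 0.342, 1.524, -0, 1.275, -0.146], TCP at [0.129, 0.509, 0.204] pointing down, gripper open.
Joint ranges: [-2.53, 2.53], [-0.77, 2.02], [0.04, 2.7], [-1, 4.14], [0.28, 2.66], [-3.11, 3.11]. Speed limits (rad/s): [2.57, 2.57, 3.14, 3.14, 3.14, 3.14].

INTERFACE

Orientations are given as a unit quaternion [w, x, y, z].
In Python, from plant import arm gives the robot as it stands. The module is installed in compiled form; this text tells all that it offers.
- The arm moves only by the tool arm_command, never from a script. Its argument "increments" is a list of rows, each a list of 4 numbers: the shift along the tool's x, y, z in mm, then the turn about the tool's y in degrees. A call has exactly 10 rows; each row shifts and turns the commanded pose from where the row before left it, along the tool's axes as they then stand; what a row does not reach is not made up. A row lasts 1/12 s, in which the tool goes at most 41.7 mm and 7.16 degrees, less where a joint would pass 70% of its speed; a pose out of reach is approached as far as the arm can. A call with a gripper value outside its range is refused whole. "hand" is the finger opening in mm, from 0 to 91.8, set as the call begins (left out, the last holds). The fingers move at their own pace and stop on an object; "squeeze" is the grip in N (left out, the last holds). Time passes only in rows, so rows that do not move let the fingers close, or fill a call up. It gives the time, the measured TCP pose, the force and the opening at its end, in the units of the state.
- arm.read_state(): the state, without advancing time (a new reading comes with each control period).
- arm.camera(name): name is "scene" or "top" or "wrist"; returns the picture (384x512x3 uint8, red, green, blue); there is no depth.
- arm.camera_params(name): a dict with "fx", "fy", "cx", "cy" (pixels), "xyz" and "attitude" of the camera in the world. Camera axes: x right, y up, looking along -z (the intrinsics and any distortion apply to the point x, -y, -z); pixel columns grow to the right and rows downward; lengths in m; the calibration is good to about 2 mm. The wrist camera is an equidistant fisheye: a pixel r from the principal point sees the ray r / f radians off the axis. A picture is of the moment at which its call begins: read the wrist's pose just before it. camera_params takes no time and is no camera call; for the wrist camera it gives the pose at the moment of the call.
- arm.sign_off(): hands the job in, once; it reports no verdict.
The state is a dict: "t": time; "joint_positions": joint angles; "dq": joint speeds; "effort": joint torques, N m; "ee_pos": TCP position; "tcp_rot": TCP orientation; "wrist_force": force on the tool from outside, world axes, zero at the start; "torque": the same for the moment, N m; "grip_width": opening from 0.0 (shut) to 1.0 (fully open).
Only numpy, scipy, OpenCV 4.12 (cv2) and the standard library are available. Lean on these libraries where they do the work, as an engineer would, in place of code of your own. Each camera call takes 0.05 s, during which the arm holds its last target.

## Working session

There is one attempt and no reset: what is moved stays moved. The work goes in short steps, Python scripts to look and compute and a tool call to move; the robot and the scene stay as the last step left them, time stands still between calls to the robot, and variables do not carry over. Pictures are saved under pics/ and viewed, and the job is handed in when it is done.

Besides the shell and the picture viewer there is one more tool, called after ">>>" by a JSON object that holds its "name" and its "arguments". arm_command: Moves the arm, as the interface text tells. Its arguments: {"type":"object","properties":{"increments":{"type":"array"},"hand":{"type":"number"},"squeeze":{"type":"number"}},"required":["increments"]}

```bash
mkdir -p pics; python3 - <<'E'
from plant import arm
import cv2
s=arm.read_state();print(s, arm.grip_depth)
for n in ("scene","top","wrist"):
    p=arm.camera_params(n);print(n,p)
    im=arm.camera(n);cv2.imwrite(f"pics/{n}0.png",cv2.cvtColor(im,cv2.COLOR_RGB2BGR))
E
```

```text
{'t': 0.0, 'joint_positions': array([ 1.17701255e+00,  3.42714031e-01,  1.52500661e+00,  1.74862391e-05,
        1.27540024e+00, -1.45985312e-01]), 'dq': array([-1.44985490e-03,  5.74530270e-05,  5.58022147e-04,  4.84937552e-04,
       -1.03394919e-03,  4.25042361e-05]), 'effort': array([ 3.94709195e-04, -4.31246066e+01, -2.44222945e+01,  7.18459021e-02,
        5.59537194e-02, -1.19959127e-04]), 'ee_pos': array([0.12856259, 0.50856418, 0.20285313]), 'tcp_rot': array([-0.70116671,  0.70220506, -0.08753753,  0.08723802]), 'wrist_force': array([-0.66405818,  0.04518092, -0.13302789]), 'torque': array([ 0.02044239, -0.0160635 ,  0.03003961]), 'grip_width': 0.9965385175850257} -0.0188
scene {'fx': 414.02881417061803, 'fy': 414.02881417061803, 'cx': 253.6325680861579, 'cy': 187.05546684941575, 'xyz': array([ 0.00430049, -1.14638461,  0.87244643]), 'attitude': array([ 0.85718832,  0.46603379, -0.09610737, -0.19698747])}
top {'fx': 499.98128117891247, 'fy': 499.98128117891247, 'cx': 253.39640254315867, 'cy': 186.57541791941577, 'xyz': array([ 0.28305126, -0.03555294,  1.45482927]), 'attitude': array([ 0.7053946 ,  0.06151492, -0.06320023, -0.70330655])}
wrist {'fx': 297.3186396354542, 'fy': 297.3186396354542, 'cx': 257.3377887769246, 'cy': 195.91998979886787, 'xyz': array([0.0532766 , 0.52803999, 0.38394809]), 'attitude': array([ 0.7810394 , -0.11472292, -0.08863964,  0.60742005])}
```

View pics/top0.png

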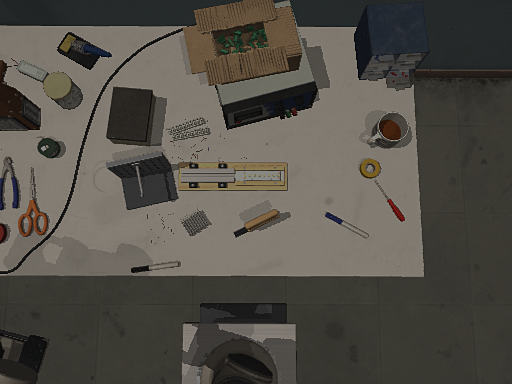

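View pics/scene0.png

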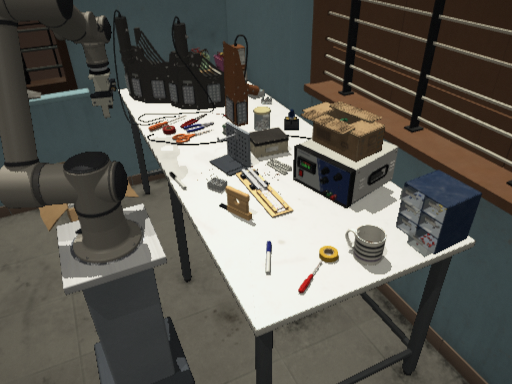

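View pics/wrist0.png

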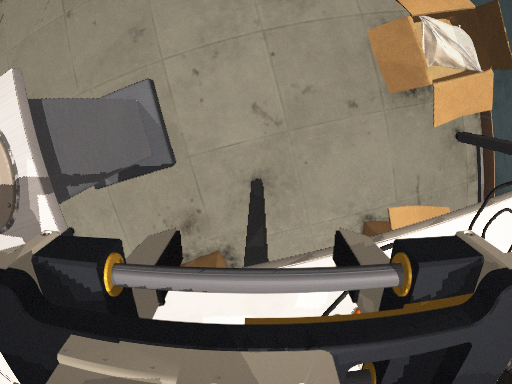

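```bash
python3 - <<'E'
import cv2
a=cv2.imread("pics/top0.png")
cv2.imwrite("pics/top0a.png",cv2.resize(a[140:250,100:300],None,fx=4,fy=4,interpolation=cv2.INTER_CUBIC))
a=cv2.imread("pics/scene0.png")
cv2.imwrite("pics/scene0a.png",cv2.resize(a[115:235,160:310],None,fx=5,fy=5,interpolation=cv2.INTER_CUBIC))
E
```

```text
(no output)
```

View pics/top0a.png

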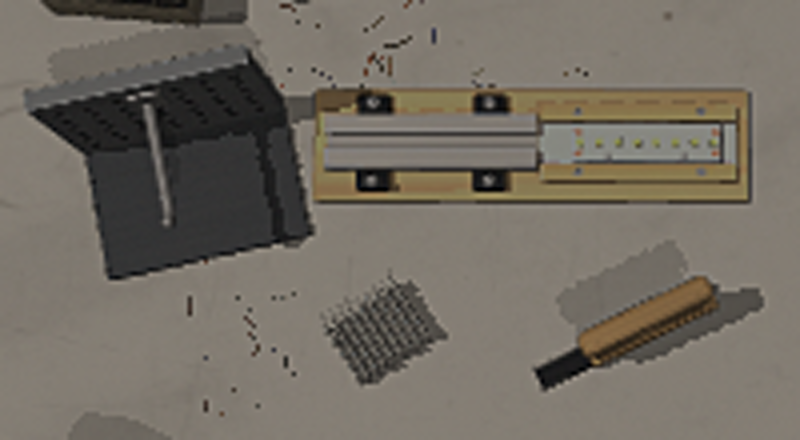

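View pics/scene0a.png

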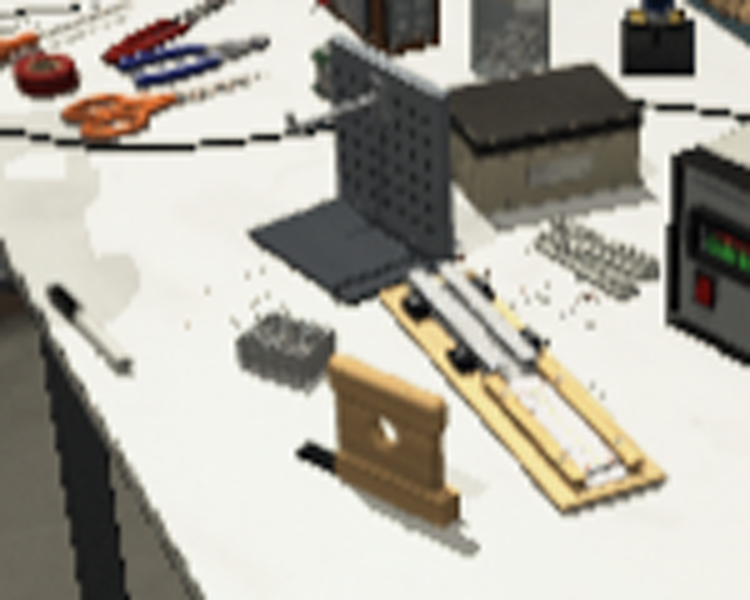

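```bash
cat > h.py <<'E'
import numpy as np, cv2
from scipy.spatial.transform import Rotation as R
def rot(q): return R.from_quat([q[1],q[2],q[3],q[0]]).as_matrix()
def ray(p,u,v,fish=False):
    x=(u-p['cx'])/p['fx']; y=(v-p['cy'])/p['fy']
    if fish:
        r=np.hypot(x,y); k=np.tan(r)/r if r>1e-9 else 1; 
        s=np.sin(r)/r if r>1e-9 else 1
        d=np.array([x*s,-y*s,-np.cos(r)])
    else: d=np.array([x,-y,-1.])
    return rot(p['attitude'])@d
def onz(p,u,v,z,fish=False):
    d=ray(p,u,v,fish); o=np.array(p['xyz']); return o+d*(z-o[2])/d[2]
def proj(p,X,fish=False):
    c=rot(p['attitude']).T@(np.asarray(X)-p['xyz']); a=np.array([c[0],-c[1],-c[2]])
    if fish:
        t=np.arctan2(np.hypot(a[0],a[1]),a[2]); n=np.hypot(a[0],a[1])+1e-12
        return np.array([p['cx']+p['fx']*t*a[0]/n,p['cy']+p['fy']*t*a[1]/n])
    return np.array([p['cx']+p['fx']*a[0]/a[2],p['cy']+p['fy']*a[1]/a[2]])
E
python3 - <<'E'
from h import *
from plant import arm
p=arm.camera_params("top")
def t(n,x,y,z): print(n,np.round(onz(p,100+(x+.5)/4-.5,140+(y+.5)/4-.5,z),4))
t("mouth a",541,113,.027);t("mouth b",541,170,.027);t("end a",324,113,.027);t("end b",324,170,.027)
t("plate",750,90,.01);t("plate",750,203,.01);t("plate",314,203,.01);t("plate",314,90,.01)
t("guide",738,148,.017)
t("nose l",536,376,.007);t("nose r",548,388,.007)
t("grip rear top",700,278,.09);t("grip rear bot",718,294,.09);t("grip front l",580,345,.09);t("grip front r",600,362,.09)
t("hook tip",167,224,.146);t("root",148,95,.13);t("foot",106,278,.008);t("foot",314,237,.008)
t("panel tl",25,95,.158);t("panel tr",248,50,.158)
s=arm.read_state(); M=rot(s['tcp_rot']); print(M)
w=arm.camera_params("wrist"); print(rot(w['attitude']), M.T@(w['xyz']-s['ee_pos']))
print(M.T@rot(w['attitude']))
for n,q in (("marker?",[155,266]),("blue",[347,225]),("scr",[390,200])): print(n,onz(p,*q,.01))
E
```

```text
mouth a [0.5932 0.0156 0.027 ]
mouth b [0.5508 0.0152 0.027 ]
end a [0.5926 0.174  0.027 ]
end b [0.5503 0.1728 0.027 ]
plate [ 0.6148 -0.1384  0.01  ]
plate [ 0.5299 -0.1376  0.01  ]
plate [0.5289 0.1819 0.01  ]
plate [0.6137 0.1844 0.01  ]
guide [ 0.5696 -0.1287  0.017 ]
nose l [0.403  0.0182 0.007 ]
nose r [0.3944 0.0094 0.007 ]
grip rear top [ 0.4638 -0.0971  0.09  ]
grip rear bot [ 0.4528 -0.1094  0.09  ]
grip front l [ 0.4174 -0.0148  0.09  ]
grip front r [ 0.4058 -0.0285  0.09  ]
hook tip [0.4913 0.2583 0.146 ]
root [0.5824 0.2785 0.13  ]
foot [0.4733 0.332  0.008 ]
foot [0.504  0.1814 0.008 ]
panel tl [0.5758 0.3534 0.158 ]
panel tr [0.607  0.2066 0.158 ]
[[ 9.69446506e-01 -4.64016212e-04  2.45302378e-01]
 [-2.45302743e-01 -1.05820864e-03  9.69445947e-01]
 [-1.90257539e-04 -9.99999332e-01 -1.13970112e-03]]
[[ 2.46368763e-01 -9.28475391e-01 -2.77913443e-01]
 [ 9.69175919e-01  2.35819320e-01  7.13252183e-02]
 [-6.86350893e-04 -2.86919322e-01  9.57954504e-01]] [-7.78059466e-02 -1.81024421e-01  1.23859163e-04]
[[ 1.09995530e-03 -9.57899761e-01 -2.87100746e-01]
 [-4.53559000e-04  2.87100412e-01 -9.57900385e-01]
 [ 9.99999292e-01  1.18386473e-03 -1.18666439e-04]]
marker? [0.30982437 0.24144544 0.01      ]
blue [ 0.42869257 -0.31014719  0.01      ]
scr [ 0.50231555 -0.43813239  0.01      ]
```

>>> {"name": "arm_command", "arguments": {"increments": [[32.6, 0, -18.4, 0], [32.6, 0, -18.4, 0], [32.6, 0, -18.4, 0], [32.6, 0, -18.4, 0], [32.6, 0, -18.4, 0], [32.6, 0, -18.4, 0], [32.6, 0, -18.4, 0], [32.6, 0, -18.4, 0], [32.6, 0, -18.4, 0], [32.6, 0, -18.4, 0]], "hand": 60, "squeeze": 40}}

```text
t: 0.98
ee_pos: [0.4006, 0.2491, 0.2034]
tcp_rot: [0.702, -0.702, 0.088, -0.087]
wrist_force: [0.5, -0.2, 0.0]
grip_width: 0.654
```

>>> {"name": "arm_command", "arguments": {"increments": [[13.6, 0, -36.4, 0], [13.6, 0, -36.4, 0], [13.6, 0, -36.4, 0], [13.6, 0, -36.4, 0], [13.6, 0, -36.4, 0], [13.6, 0, -36.4, 0], [13.6, 0, -36.4, 0], [13.6, 0, -36.4, 0], [0, 0, 0, 7], [0, 0, 0, 7]]}}

```text
t: 1.82
ee_pos: [0.4336, -0.0607, 0.2032]
tcp_rot: [-0.685, 0.685, -0.176, 0.175]
wrist_force: [-1.1, 1.3, -0.3]
grip_width: 0.654
```

>>> {"name": "arm_command", "arguments": {"increments": [[0, 0, 0, 7], [0, 0, 0, 7], [0, 0, 0, 7], [0, 0, 0, 7], [0, 0, 0, 7], [0, 0, 0, 7], [0, 0, 0, 7], [0, 0, 0, 7], [0, 0, 0, 7], [0, 0, 0, 7]]}}

```text
t: 2.65
ee_pos: [0.4335, -0.0583, 0.2033]
tcp_rot: [0.461, -0.461, 0.536, -0.536]
wrist_force: [-0.1, -0.3, 0.1]
grip_width: 0.655
```

>>> {"name": "arm_command", "arguments": {"increments": [[0, 0, 0, 7], [0, 0, 0, 7], [0, 0, 0, 7], [0, 0, 0, 7], [0, 0, 0, 7], [0, 0, 0, 7], [0, 0, 0, 7], [0, 0, 0, 7], [0, 0, 0, 7], [0, 0, 0, 7]]}}

```text
t: 3.48
ee_pos: [0.4335, -0.0583, 0.2033]
tcp_rot: [0.07, -0.071, 0.704, -0.703]
wrist_force: [0.5, 0.4, 0.2]
grip_width: 0.652
```

>>> {"name": "arm_command", "arguments": {"increments": [[0, 0, 0, 7], [0, 0, 0, 7], [0, 0, 0, 7], [0, 0, 0, 7], [0, 0, 0, 7], [0, 0, 0, 7], [0, 0, 0, 7], [0, 0, 0, 7], [0, 0, 0, 7], [0, 0, 0, 7]]}}

```text
t: 4.32
ee_pos: [0.4335, -0.0583, 0.2033]
tcp_rot: [0.346, -0.346, -0.617, 0.617]
wrist_force: [0.5, 0.0, -0.3]
grip_width: 0.658
```

```bash
python3 - <<'E'
from h import *
from plant import arm
import pickle
s=arm.read_state(); w=arm.camera_params("wrist"); im=arm.camera("wrist")
M=rot(s['tcp_rot']);print(s['t'],s['ee_pos'],np.degrees(np.arctan2(M[1,0],M[0,0])),np.degrees(s['joint_positions']))
pickle.dump((s,w),open("w1.pkl","wb"))
cv2.imwrite("pics/w1.png",cv2.cvtColor(im,cv2.COLOR_RGB2BGR))
cv2.imwrite("pics/w1b.png",cv2.cvtColor(cv2.resize(im,(800,600),interpolation=cv2.INTER_CUBIC),cv2.COLOR_RGB2BGR))
E
```

```text
4.3167 [ 0.43353076 -0.05828638  0.20330463] 121.45613726793455 [-1.77196115e+01  1.04075026e+01  1.00040555e+02  5.00261933e-03
  6.95816694e+01  1.30822501e+02]
```

View pics/w1b.png

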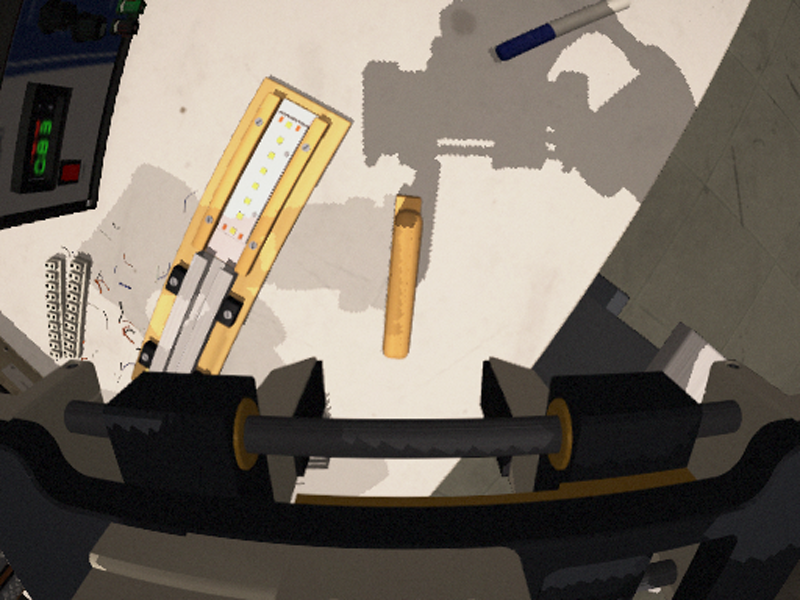

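```bash
python3 - <<'E'
import cv2
a=cv2.imread("pics/w1.png")
cv2.imwrite("pics/w1s.png",cv2.resize(a[115:240,225:295],None,fx=4.8,fy=4.8,interpolation=cv2.INTER_CUBIC))
cv2.imwrite("pics/w1j.png",cv2.resize(a[40:240,85:235],None,fx=3,fy=3,interpolation=cv2.INTER_CUBIC))
E
```

```text
(no output)
```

View pics/w1s.png

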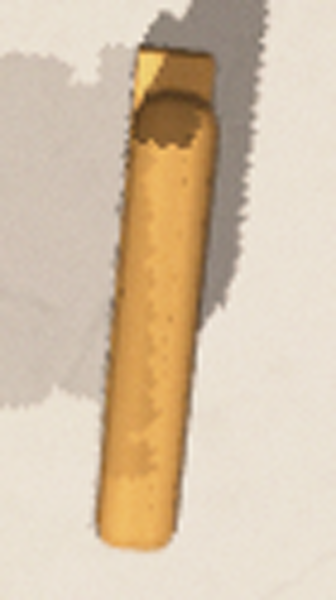

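View pics/w1j.png

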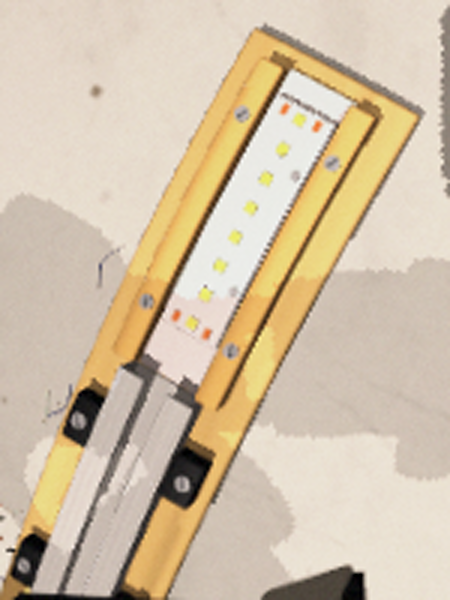

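```bash
python3 - <<'E'
from h import *
import pickle
s,w=pickle.load(open("w1.pkl","rb"))
def t(n,x,y,z,ox,oy,k):
    r=onz(w,ox+(x+.5)/k-.5,oy+(y+.5)/k-.5,z,True); print(n,np.round(r,4)); return r
S=lambda n,x,y,z:t(n,x,y,z,225,115,4.8)
J=lambda n,x,y,z:t(n,x,y,z,85,40,3)
a=S("rl",132,150,.088);b=S("rr",215,150,.088);c=S("fl",100,520,.088);d=S("fr",175,520,.088)
m1=(a+b)/2;m2=(c+d)/2;v=m2-m1;print("w",np.linalg.norm(a-b),np.linalg.norm(c-d),"ang",np.degrees(np.arctan2(v[1],v[0])))
S("front",137,549,.09);S("rear",178,92,.092);S("sole rear l",140,46,.024);S("sole rear r",215,55,.024)
m1=J("mouth l",130,365,.027);m2=J("mouth r",195,403,.027); print((m1+m2)/2)
J("rail l out end",265,62,.022);J("rail r out end",380,115,.022)
J("plate corner",256,27,.01);J("plate corner",424,112,.01)
J("board rear l",290,68,.018);J("board rear r",352,100,.018)
a=J("lip slot mouth l",153,373,.027);b=J("lip slot mouth r",178,390,.027);
c=J("slot far l",67,590,.027);d=J("slot far r",78,590,.027)
# rail inner
J("railR inner near end",358,105,.022);J("railR inner mouth",205,375,.022)
J("railL inner far",287,68,.022);J("railL inner mouth",150,345,.022)
print("tcp px",proj(w,s['ee_pos'],True))
E
```

```text
rl [ 0.4593 -0.0903  0.088 ]
rr [ 0.4446 -0.0993  0.088 ]
fl [ 0.4227 -0.0158  0.088 ]
fr [ 0.4084 -0.0245  0.088 ]
w 0.017294285089169328 0.01678622063012239 ang 115.99397421273453
front [ 0.4124 -0.0148  0.09  ]
rear [ 0.4577 -0.1059  0.092 ]
sole rear l [ 0.468  -0.1065  0.024 ]
sole rear r [ 0.4508 -0.1143  0.024 ]
mouth l [0.5857 0.0148 0.027 ]
mouth r [0.5514 0.0144 0.027 ]
[0.56856972 0.01457602 0.027     ]
rail l out end [ 0.5955 -0.1255  0.022 ]
rail r out end [ 0.5415 -0.1289  0.022 ]
plate corner [ 0.6114 -0.1371  0.01  ]
plate corner [ 0.5283 -0.1392  0.01  ]
board rear l [ 0.5859 -0.1282  0.018 ]
board rear r [ 0.5556 -0.1288  0.018 ]
lip slot mouth l [0.5745 0.0125 0.027 ]
lip slot mouth r [0.5608 0.0132 0.027 ]
slot far l [0.5721 0.1332 0.027 ]
slot far r [0.5668 0.1296 0.027 ]
railR inner near end [ 0.5515 -0.1281  0.022 ]
railR inner mouth [0.554  0.0028 0.022 ]
railL inner far [ 0.5858 -0.1276  0.022 ]
railL inner mouth [0.5826 0.0039 0.022 ]
tcp px [257.69751512 229.73907301]
```

>>> {"name": "arm_command", "arguments": {"increments": [[0, 0, 0, 5.3], [18, 0, -0.5, 0], [0, 20, 0, 0], [0, 20, 0, 0], [0, 20, 0, 0], [0, 20, 0, 0], [0, 20, 0, 0], [0, 0, 0, 0], [0, 0, 0, 0], [0, 0, 0, 0]]}}

```text
t: 5.2
ee_pos: [0.4268, -0.0422, 0.1044]
tcp_rot: [-0.371, 0.372, 0.602, -0.601]
wrist_force: [-0.5, -0.3, 0.6]
grip_width: 0.655
```

```bash
cat > snap.py <<'E'
from h import *
from plant import arm
import pickle,sys
n=sys.argv[1]
s=arm.read_state(); w=arm.camera_params("wrist"); im=arm.camera("wrist")
M=rot(s['tcp_rot']);print(round(s['t'],2),np.round(s['ee_pos'],4),round(np.degrees(np.arctan2(M[1,0],M[0,0])),2),np.degrees(s['joint_positions']).round(1),s['wrist_force'].round(1))
pickle.dump((s,w),open(n+".pkl","wb"))
cv2.imwrite(f"pics/{n}.png",cv2.cvtColor(im,cv2.COLOR_RGB2BGR))
cv2.imwrite(f"pics/{n}b.png",cv2.cvtColor(cv2.resize(im,(800,600),interpolation=cv2.INTER_CUBIC),cv2.COLOR_RGB2BGR))
E
python3 snap.py w2
```

```text
5.2 [ 0.4268 -0.0422  0.1044] 116.57 [-15.9  16.5 109.9   0.   53.5 137.5] [-0.5 -0.3  0.6]
```

View pics/w2b.png

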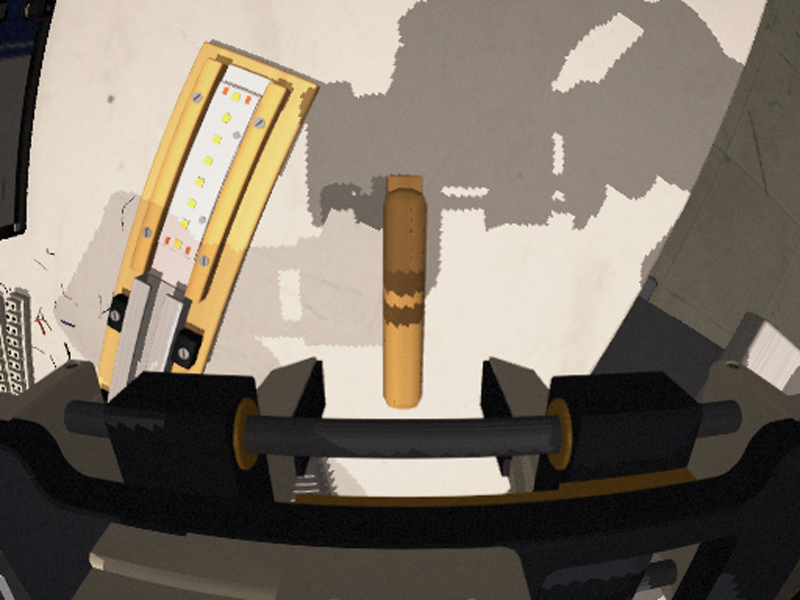

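```bash
python3 - <<'E'
from h import *
import pickle
s,w=pickle.load(open("w2.pkl","rb"))
M=rot(s['tcp_rot'])
for n,u,v,z in (("front",403,408,.09),("rear",405,187,.094),("fl",384,395,.088),("fr",423,395,.088),("rl",385,225,.088),("rr",426,225,.088),("mouth l",146,276,.027),("mouth r",190,300,.027)):
    X=onz(w,(u+.5)/1.5625-.5,(v+.5)/1.5625-.5,z,True); print(n,X.round(4),(M.T@(X-s['ee_pos'])*1000).round(1))
E
```

```text
front [ 0.4125 -0.0138  0.09  ] [31.8 14.3  0. ]
rear [ 0.4577 -0.1062  0.094 ] [-71.1  10.4   0.9]
fl [ 0.4233 -0.0151  0.088 ] [25.8 16.3 -9. ]
fr [ 0.4066 -0.0234  0.088 ] [25.8 16.3  9.6]
rl [ 0.458  -0.0877  0.088 ] [-54.6  16.4  -7.6]
rr [ 0.4423 -0.0955  0.088 ] [-54.6  16.4   9.9]
mouth l [0.5817 0.0126 0.027 ] [ -20.3   77.5 -163. ]
mouth r [0.5471 0.0132 0.027 ] [  -4.3   77.5 -132.4]
```

>>> {"name": "arm_command", "arguments": {"increments": [[0, 12, 0.5, 0], [0, 12, 0, 0], [0, 11, 0, 0], [0, 0, 0, 0], [0, 0, 0, 0], [0, 0, 0, 0], [0, 0, 0, 0], [0, 0, 0, 0], [0, 0, 0, 0], [0, 0, 0, 0]]}}

```text
t: 6.08
ee_pos: [0.4258, -0.0423, 0.0688]
tcp_rot: [-0.372, 0.372, 0.601, -0.601]
wrist_force: [-0.3, -0.1, -0.4]
grip_width: 0.652
```

>>> {"name": "arm_command", "arguments": {"increments": [[0, 0, 0, 0], [0, 0, 0, 0], [0, 0, 0, 0], [0, 0, 0, 0], [0, 0, 0, 0], [0, 0, 0, 0], [0, 0, 0, 0], [0, 0, 0, 0], [0, 0, 0, 0], [0, 0, 0, 0]], "hand": 0, "squeeze": 45}}

```text
t: 6.92
ee_pos: [0.4257, -0.0422, 0.0685]
tcp_rot: [-0.372, 0.372, 0.601, -0.601]
wrist_force: [0.3, 0.2, -0.1]
grip_width: 0.187
```

>>> {"name": "arm_command", "arguments": {"increments": [[0, -12, 0, 0], [0, -24, 0, 0], [0, -24, 0, 0], [0, 0, 0, 6.6], [0, 0, 0, 6.6], [0, 0, 0, 6.6], [0, 0, 0, 6.6], [-17, 0, -16, 0], [-26, 0, -24, 0], [-27, 0, -24, 0]]}}

```text
t: 7.75
ee_pos: [0.4902, -0.1123, 0.1286]
tcp_rot: [-0.499, 0.499, 0.501, -0.501]
wrist_force: [0.3, 0.5, -0.6]
grip_width: 0.186
```

>>> {"name": "arm_command", "arguments": {"increments": [[-26, 0, -24, 0], [-26, 0, -24, 0], [-20, 0, -16, 0], [-16, 0, -16, 0], [0, 0, 0, 0], [0, 0, 0, 0], [0, 0, 0, 0], [0, 0, 0, 0], [0, 0, 0, 0], [0, 0, 0, 0]]}}

```text
t: 8.58
ee_pos: [0.5697, -0.1993, 0.1289]
tcp_rot: [-0.499, 0.499, 0.501, -0.501]
wrist_force: [0.1, 0.7, -2.0]
grip_width: 0.185
```

```bash
python3 snap.py w3; python3 - <<'E'
from plant import arm
import cv2
for n,(x0,y0,x1,y1) in (("top",(100,120,360,300)),("scene",(170,110,330,230))):
    im=arm.camera(n);cv2.imwrite(f"pics/{n}3.png",cv2.cvtColor(im,cv2.COLOR_RGB2BGR)); c=im[y0:y1,x0:x1]
    cv2.imwrite(f"pics/{n}3a.png",cv2.cvtColor(cv2.resize(c,None,fx=3 if n=="top" else 5,fy=3 if n=="top" else 5,interpolation=cv2.INTER_CUBIC),cv2.COLOR_RGB2BGR))
E
```

```text
8.58 [ 0.5697 -0.1993  0.1289] 90.14 [-26.6  31.4  80.5   0.   68.1 153.3] [ 0.1  0.7 -2. ]
```

View pics/w3b.png

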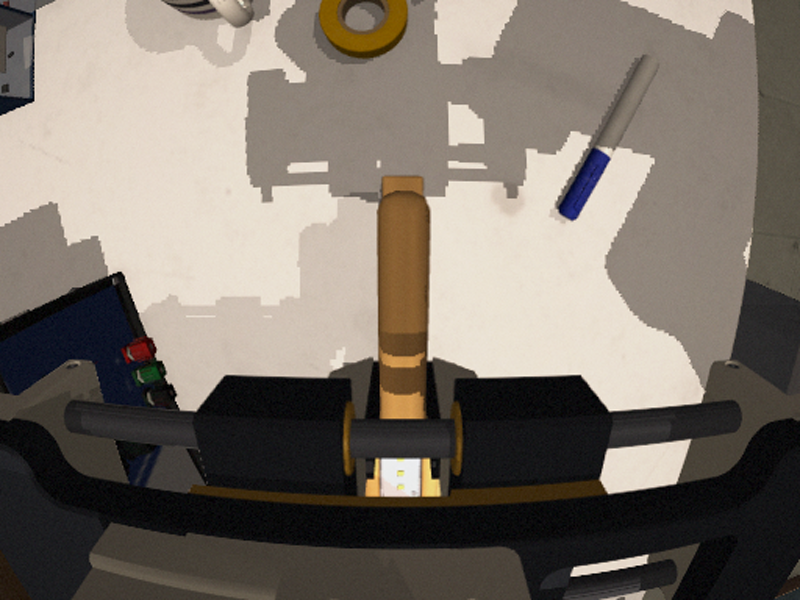

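View pics/top3a.png

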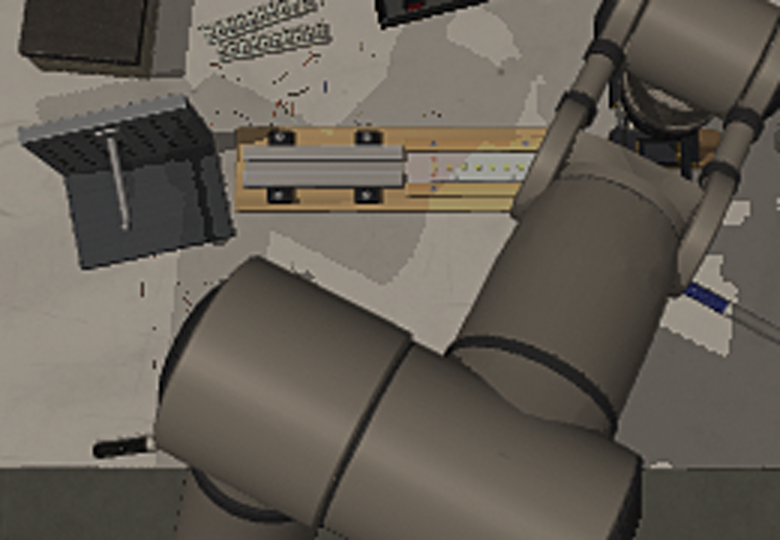

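View pics/scene3a.png

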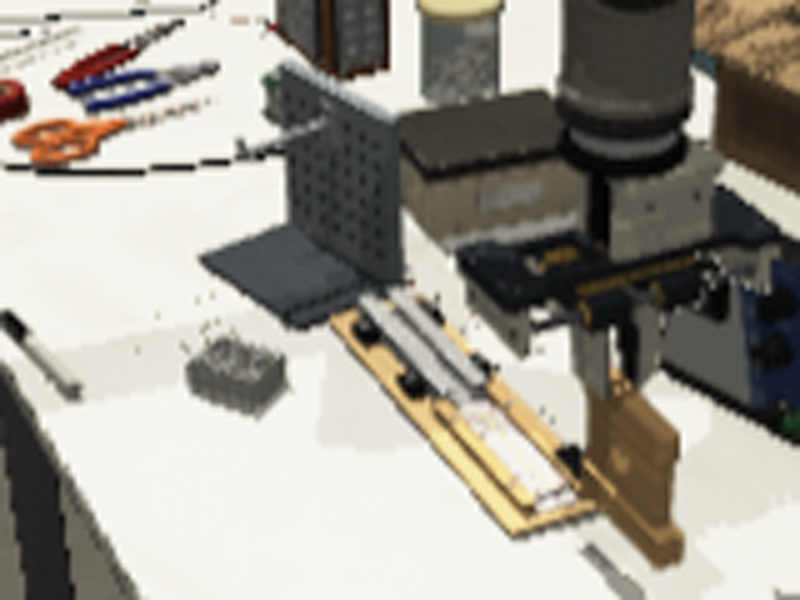

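```bash
python3 - <<'E'
import cv2,pickle
from h import *
from plant import arm
a=cv2.imread("pics/top0.png")
cv2.imwrite("pics/t0i.png",cv2.resize(a[60:180,160:330],None,fx=4.5,fy=4.5,interpolation=cv2.INTER_CUBIC))
a=cv2.imread("pics/scene3.png")
cv2.imwrite("pics/s3i.png",cv2.resize(a[90:260,230:430],None,fx=4,fy=3.5,interpolation=cv2.INTER_CUBIC))
E
```

```text
(no output)
```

View pics/t0i.png

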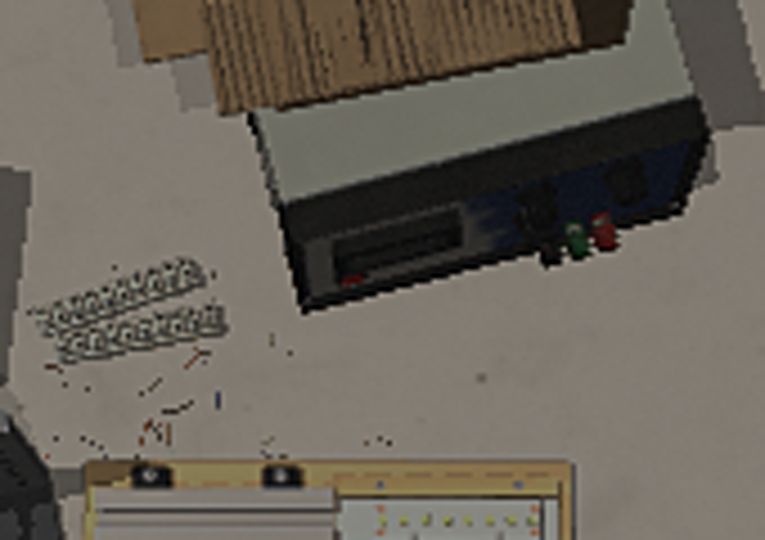

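View pics/s3i.png

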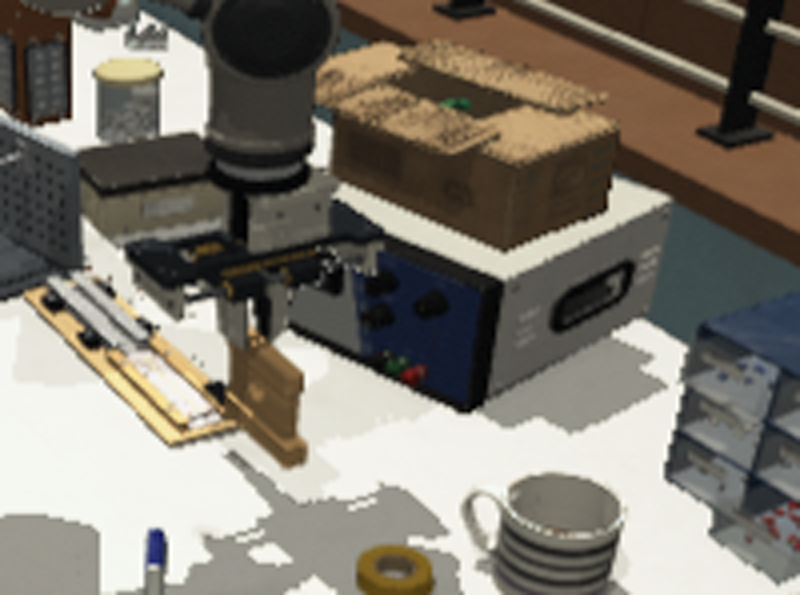

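```bash
python3 - <<'E'
from h import *
from plant import arm
p=arm.camera_params("top")
f=lambda x,y,z:onz(p,160+x/4.5,60+y/4.5,z).round(3)
print(f(303,308,0),f(680,210,0),f(283,205,.13),f(283,205,.16),f(550,262,.03),f(605,245,.03))
E
```

```text
[0.721 0.04  0.   ] [ 0.79  -0.214  0.   ] [0.747 0.047 0.13 ] [0.737 0.045 0.16 ] [ 0.744 -0.124  0.03 ] [ 0.755 -0.16   0.03 ]
```

>>> {"name": "arm_command", "arguments": {"increments": [[0, 12, 0, 0], [0, 15, 0, 0], [0, 12, 0, 0], [0, 8, 0, 0], [0, 0, 0, 0], [0, 0, 0, 0], [0, 0, 0, 0], [4, 0, 0, 0], [4, 0, 0, 0], [0, 0, 0, 0]]}}

```text
t: 9.57
ee_pos: [0.5701, -0.1911, 0.082]
tcp_rot: [-0.499, 0.5, 0.501, -0.5]
wrist_force: [-0.4, 0.1, -2.6]
grip_width: 0.191
```

```bash
python3 snap.py w4; python3 - <<'E'
from plant import arm
import cv2
im=arm.camera("scene");c=im[150:250,230:330]
cv2.imwrite("pics/s4a.png",cv2.cvtColor(cv2.resize(c,None,fx=6,fy=6,interpolation=cv2.INTER_CUBIC),cv2.COLOR_RGB2BGR))
E
```

```text
9.57 [ 0.5701 -0.1911  0.082 ] 90.13 [-25.8  34.   84.    0.   62.  154. ] [-0.4  0.1 -2.6]
```

View pics/s4a.png

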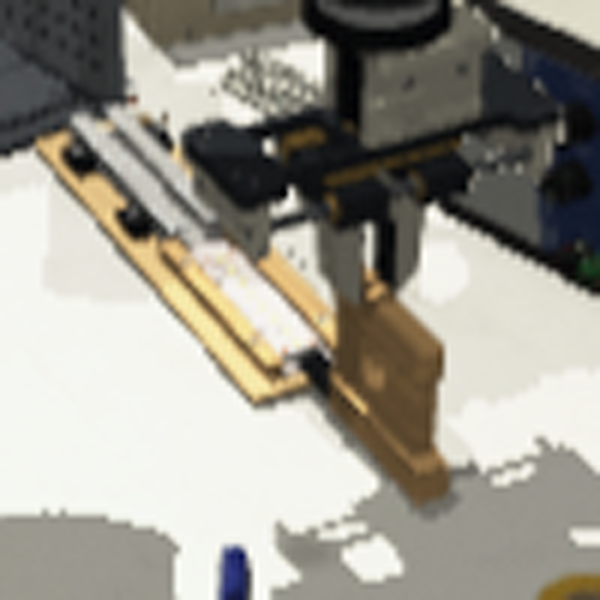

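>>> {"name": "arm_command", "arguments": {"increments": [[4, 0, 0, 0], [8, 0, 0, 0], [8, 0, 0, 0], [8, 0, 0, 0], [8, 0, 0, 0], [8, 0, 0, 0], [8, 0, 0, 0], [8, 0, 0, 0], [8, 0, 0, 0], [8, 0, 0, 0]]}}

```text
t: 10.5
ee_pos: [0.5698, -0.1151, 0.0815]
tcp_rot: [-0.5, 0.499, 0.5, -0.5]
wrist_force: [-0.3, -0.4, -1.4]
grip_width: 0.186
```

```bash
python3 snap.py w5; python3 - <<'E'
from plant import arm
import cv2
im=arm.camera("scene");c=im[150:250,230:330]
cv2.imwrite("pics/s5a.png",cv2.cvtColor(cv2.resize(c,None,fx=6,fy=6,interpolation=cv2.INTER_CUBIC),cv2.COLOR_RGB2BGR))
E
```

```text
10.5 [ 0.5698 -0.1151  0.0815] 90.11 [-19.   32.2  87.5   0.   60.3 160.9] [-0.3 -0.4 -1.4]
```

View pics/s5a.png

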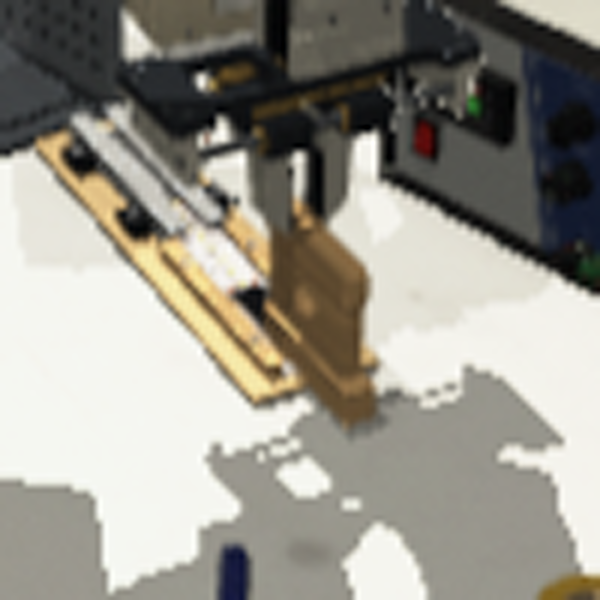

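View pics/w5b.png

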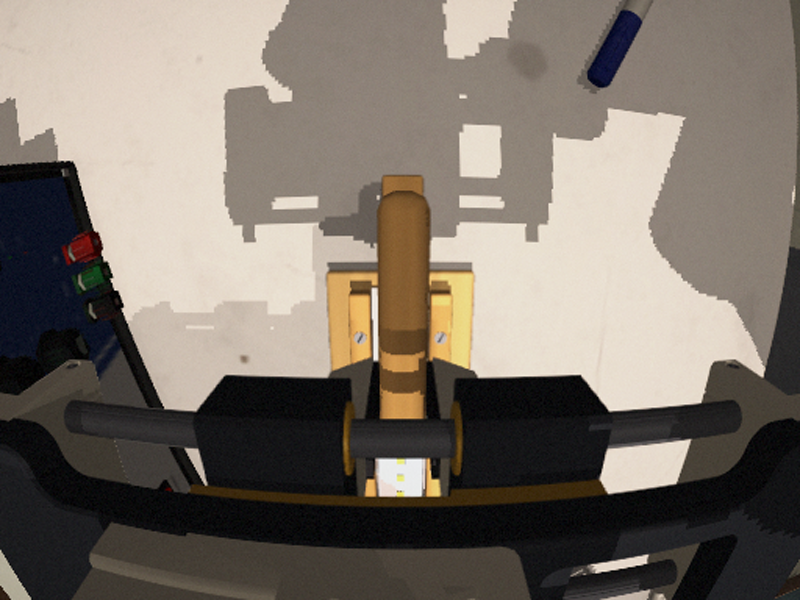

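>>> {"name": "arm_command", "arguments": {"increments": [[8, 0, 0, 0], [8, 0, 0, 0], [8, 0, 0, 0], [8, 0, 0, 0], [8, 0, 0, 0], [8, 0, 0, 0], [8, 0, 0, 0], [8, 0, 0, 0], [8, 0, 0, 0], [6, 0, 0, 0]]}}

```text
t: 11.43
ee_pos: [0.5696, -0.0369, 0.0815]
tcp_rot: [-0.5, 0.499, 0.501, -0.5]
wrist_force: [0.2, -0.6, -1.6]
grip_width: 0.187
```

>>> {"name": "arm_command", "arguments": {"increments": [[3, 0, 0, 0], [2, 0, 0, 0], [2, 0, 0, 0], [2, 0, 0, 0], [2, 0, 0, 0], [2, 0, 0, 0], [2, 0, 0, 0], [2, 0, 0, 0], [0, 0, 0, 0], [0, 0, 0, 0]]}}

```text
t: 12.27
ee_pos: [0.5696, -0.0208, 0.0815]
tcp_rot: [-0.5, 0.499, 0.501, -0.5]
wrist_force: [-0.1, -0.2, -1.6]
grip_width: 0.188
```

```bash
python3 snap.py w6; python3 - <<'E'
from plant import arm
import cv2
im=arm.camera("scene");c=im[150:250,230:330]
cv2.imwrite("pics/s6a.png",cv2.cvtColor(cv2.resize(c,None,fx=6,fy=6,interpolation=cv2.INTER_CUBIC),cv2.COLOR_RGB2BGR))
E
```

```text
12.27 [ 0.5696 -0.0208  0.0815] 90.11 [ -9.8  31.2  89.5   0.   59.4 170.1] [-0.1 -0.2 -1.6]
```

View pics/s6a.png

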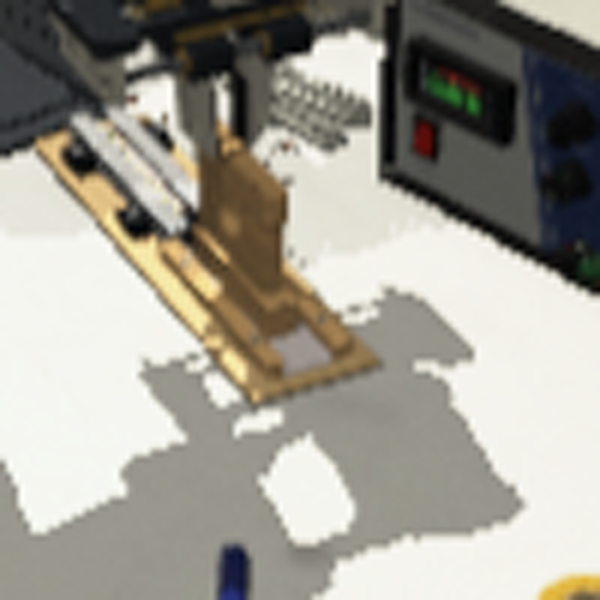

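View pics/w6b.png

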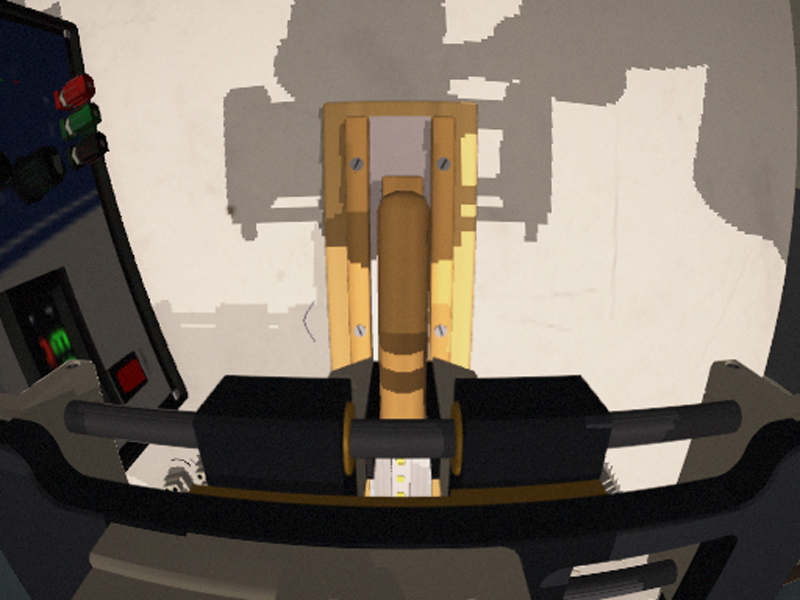

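>>> {"name": "arm_command", "arguments": {"increments": [[1, 0, 0, 0], [1, 0, 0, 0], [1, 0, 0, 0], [1, 0, 0, 0], [1, 0, 0, 0], [1, 0, 0, 0], [1, 0, 0, 0], [0, 0, 0, 0], [0, 0, 0, 0], [0, 0, 0, 0]]}}

```text
t: 13.2
ee_pos: [0.5696, -0.0139, 0.0815]
tcp_rot: [-0.5, 0.5, 0.5, -0.5]
wrist_force: [0.2, 0.2, -0.7]
grip_width: 0.187
```

```bash
python3 - <<'E'
from plant import arm
s=arm.read_state();print(s['t'],s['ee_pos'],s['wrist_force'],s['torque'])
E
```

```text
13.2 [ 0.56962967 -0.01392696  0.0815131 ] [ 0.23967757  0.15310987 -0.74497576] [0.10495474 0.12395167 0.02359529]
```

>>> {"name": "arm_command", "arguments": {"increments": [[0.7, 0, 0, 0], [0.7, 0, 0, 0], [0.7, 0, 0, 0], [0.7, 0, 0, 0], [0, 0, 0, 0], [0, 0, 0, 0], [0, 0, 0, 0], [0, 0, 0, 0], [0, 0, 0, 0], [0, 0, 0, 0]]}}

```text
t: 14.03
ee_pos: [0.5696, -0.0112, 0.0815]
tcp_rot: [-0.5, 0.5, 0.5, -0.5]
wrist_force: [-0.4, -0.7, -1.7]
grip_width: 0.188
```

>>> {"name": "arm_command", "arguments": {"increments": [[0.5, 0, 0, 0], [0.5, 0, 0, 0], [0.5, 0, 0, 0], [0.5, 0, 0, 0], [0, 0, 0, 0], [0, 0, 0, 0], [0, 0, 0, 0], [0, 0, 0, 0], [0, 0, 0, 0], [0, 0, 0, 0]]}}

```text
t: 14.87
ee_pos: [0.5696, -0.0092, 0.0815]
tcp_rot: [-0.5, 0.5, 0.5, -0.5]
wrist_force: [0.3, 0.2, -1.8]
grip_width: 0.188
```

```bash
python3 snap.py w7; python3 - <<'E'
from plant import arm
import cv2
for n in("scene","top"):
    im=arm.camera(n);cv2.imwrite(f"pics/{n}7.png",cv2.cvtColor(im,cv2.COLOR_RGB2BGR))
    c=im[160:230,230:310] if n=="scene" else im[140:250,100:300]
    f=8 if n=="scene" else 4
    cv2.imwrite(f"pics/{n}7a.png",cv2.cvtColor(cv2.resize(c,None,fx=f,fy=f,interpolation=cv2.INTER_CUBIC),cv2.COLOR_RGB2BGR))
E
```

```text
14.87 [ 0.5696 -0.0092  0.0815] 90.1 [ -8.6  31.1  89.5   0.   59.4 171.3] [ 0.3  0.2 -1.8]
```

View pics/scene7a.png

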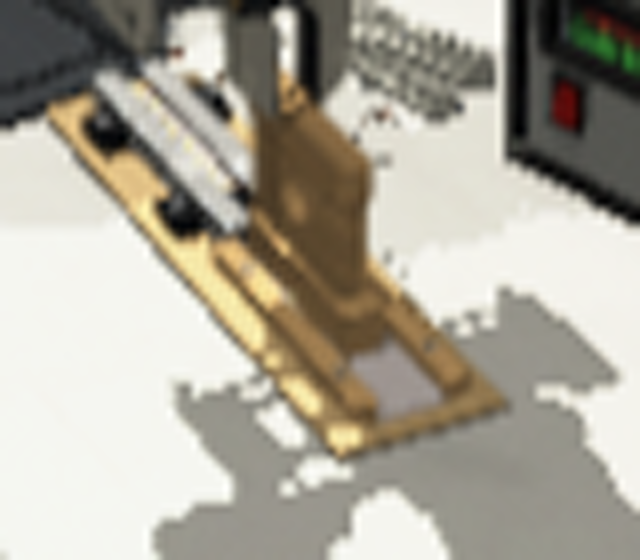

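View pics/top7a.png

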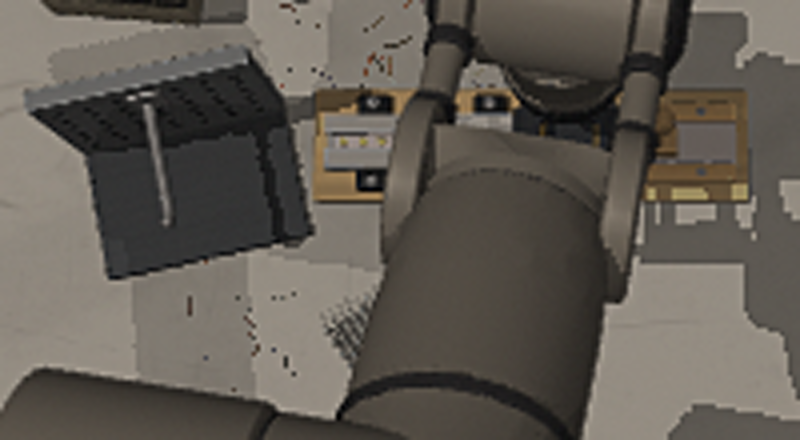

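>>> {"name": "arm_command", "arguments": {"increments": [[0.4, 0, 0, 0], [0.4, 0, 0, 0], [0.4, 0, 0, 0], [0.4, 0, 0, 0], [0, 0, 0, 0], [0, 0, 0, 0], [0, 0, 0, 0], [0, 0, 0, 0], [0, 0, 0, 0], [0, 0, 0, 0]]}}

```text
t: 15.85
ee_pos: [0.5696, -0.0076, 0.0815]
tcp_rot: [-0.5, 0.5, 0.5, -0.5]
wrist_force: [0.3, 0.5, -1.4]
grip_width: 0.189
```

>>> {"name": "arm_command", "arguments": {"increments": [[0.4, 0, 0, 0], [0.4, 0, 0, 0], [0.4, 0, 0, 0], [0.4, 0, 0, 0], [0, 0, 0, 0], [0, 0, 0, 0], [0, 0, 0, 0], [0, 0, 0, 0], [0, 0, 0, 0], [0, 0, 0, 0]]}}

```text
t: 16.68
ee_pos: [0.5696, -0.006, 0.0815]
tcp_rot: [-0.5, 0.5, 0.5, -0.5]
wrist_force: [-0.5, -1.8, -0.8]
grip_width: 0.187
```

>>> {"name": "arm_command", "arguments": {"increments": [[0.4, 0, 0, 0], [0.4, 0, 0, 0], [0, 0, 0, 0], [0, 0, 0, 0], [0, 0, 0, 0], [0, 0, 0, 0], [0, 0, 0, 0], [0, 0, 0, 0], [0, 0, 0, 0], [0, 0, 0, 0]]}}

```text
t: 17.52
ee_pos: [0.5697, -0.0052, 0.0816]
tcp_rot: [-0.5, 0.5, 0.5, -0.5]
wrist_force: [-0.4, -3.7, -0.2]
grip_width: 0.188
```

```bash
python3 snap.py w8; python3 - <<'E'
import cv2,numpy as np
a=[cv2.imread(f"pics/{n}.png")[100:300,200:320] for n in ("w5","w6","w8")]
cv2.imwrite("pics/c8.png",cv2.resize(np.hstack(a),None,fx=2.2,fy=2.2,interpolation=cv2.INTER_CUBIC))
E
```

```text
17.52 [ 0.5697 -0.0052  0.0816] 90.1 [ -8.2  31.1  89.5   0.   59.4 171.7] [-0.4 -3.7 -0.2]
```

View pics/c8.png

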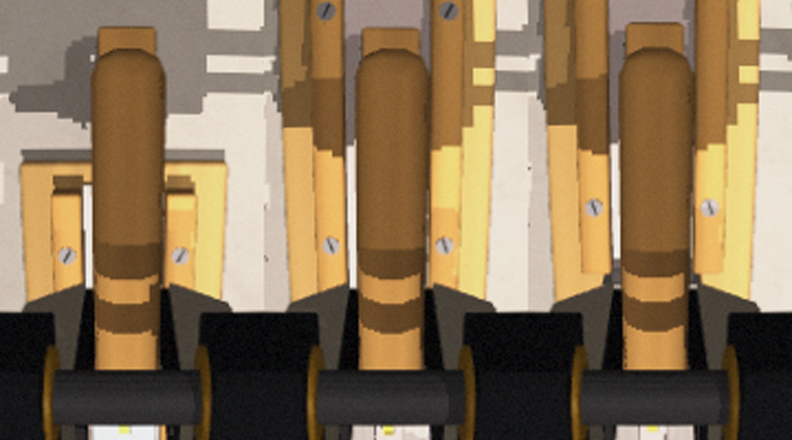

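>>> {"name": "arm_command", "arguments": {"increments": [[-2, 0, 0, 0], [-6, 0, 0, 0], [-8, 0, 0, 0], [-8, 0, 0, 0], [-8, 0, 0, 0], [-8, 0, 0, 0], [-8, 0, 0, 0], [-8, 0, 0, 0], [-4, 0, 0, 0], [0, 0, 0, 0]]}}

```text
t: 18.4
ee_pos: [0.5698, -0.0663, 0.0815]
tcp_rot: [-0.5, 0.5, 0.5, -0.5]
wrist_force: [0.2, 0.5, -2.0]
grip_width: 0.186
```

>>> {"name": "arm_command", "arguments": {"increments": [[0, -8, 0, 0], [0, -16, 0, 0], [0, -20, 0, 0], [0, -20, 0, 0], [0, -20, 0, 0], [0, -16, 0, 0], [0, -10, 0, 0], [0, 0, 0, -3], [0, 0, 0, -6], [0, 0, 0, -7]]}}

```text
t: 19.23
ee_pos: [0.5696, -0.0647, 0.1918]
tcp_rot: [-0.424, 0.424, 0.566, -0.566]
wrist_force: [0.7, -0.6, -1.4]
grip_width: 0.19
```

```bash
python3 snap.py w9; python3 - <<'E'
from plant import arm
import cv2
for n in("scene","top"):
    im=arm.camera(n);cv2.imwrite(f"pics/{n}9.png",cv2.cvtColor(im,cv2.COLOR_RGB2BGR))
    c=im[120:230,210:340] if n=="scene" else im[140:250,100:300]
    f=6 if n=="scene" else 4
    cv2.imwrite(f"pics/{n}9a.png",cv2.cvtColor(cv2.resize(c,None,fx=f,fy=f if n=="top" else 5.4,interpolation=cv2.INTER_CUBIC),cv2.COLOR_RGB2BGR))
E
```

```text
19.23 [ 0.5696 -0.0647  0.1918] 106.41 [-14.1  25.2  80.6   0.   74.2 149.4] [ 0.7 -0.6 -1.4]
```

View pics/scene9a.png

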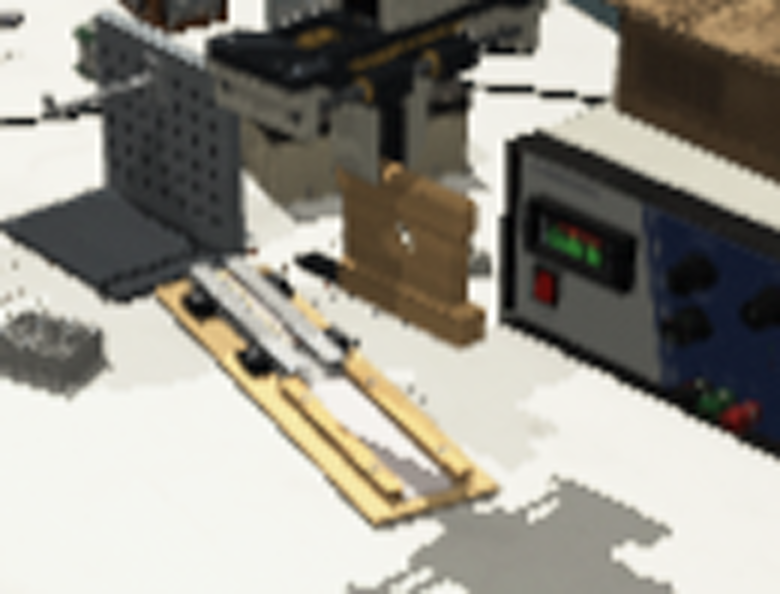

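View pics/top9a.png

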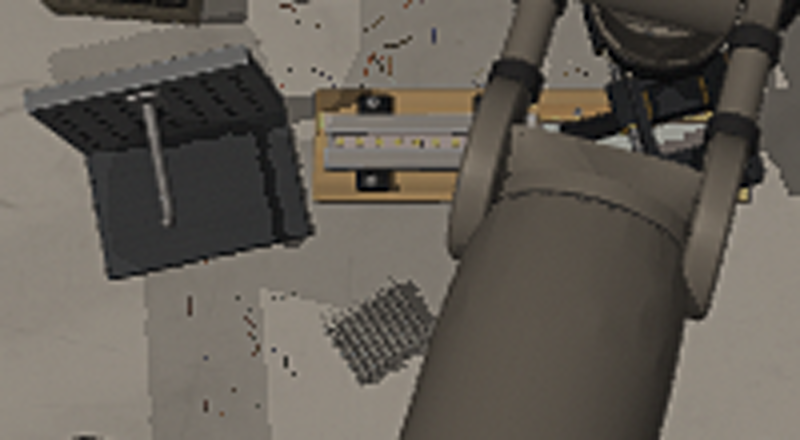

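View pics/w9b.png

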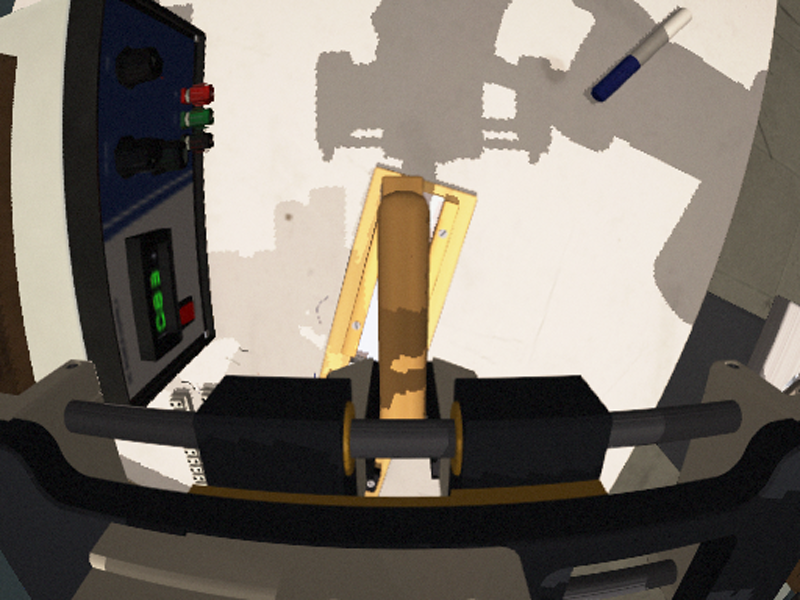

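```bash
python3 - <<'E'
from h import *
from plant import arm
import pickle
s,w=pickle.load(open("w1.pkl","rb"))
def J(n,x,y,z):
    r=onz(w,85+(x+.5)/3-.5,40+(y+.5)/3-.5,z,True); print(n,r.round(4))
J("front LED",192,322,.0185);J("rear LED",300,119,.0185);J("line",309,108,.018);J("front red",176,315,.018);J("front red",207,333,.018);J("rear red",284,108,.018)
J("way end",320,84,.012); J("way end at board",320,84,.018)
a=cv2.imread("pics/top9.png");cv2.imwrite("pics/t9z.png",cv2.resize(a[158:196,172:232],None,fx=13,fy=13,interpolation=cv2.INTER_CUBIC))
a=cv2.imread("pics/top0.png");cv2.imwrite("pics/t0z.png",cv2.resize(a[158:196,228:292],None,fx=12,fy=12,interpolation=cv2.INTER_CUBIC))
E
```

```text
front LED [ 0.5707 -0.0137  0.0185]
rear LED [ 0.5707 -0.1116  0.0185]
line [ 0.5698 -0.1174  0.018 ]
front red [ 0.5788 -0.0126  0.018 ]
front red [ 0.5625 -0.0127  0.018 ]
rear red [ 0.5793 -0.1124  0.018 ]
way end [ 0.5725 -0.1283  0.012 ]
way end at board [ 0.571  -0.1283  0.018 ]
```

View pics/t9z.png

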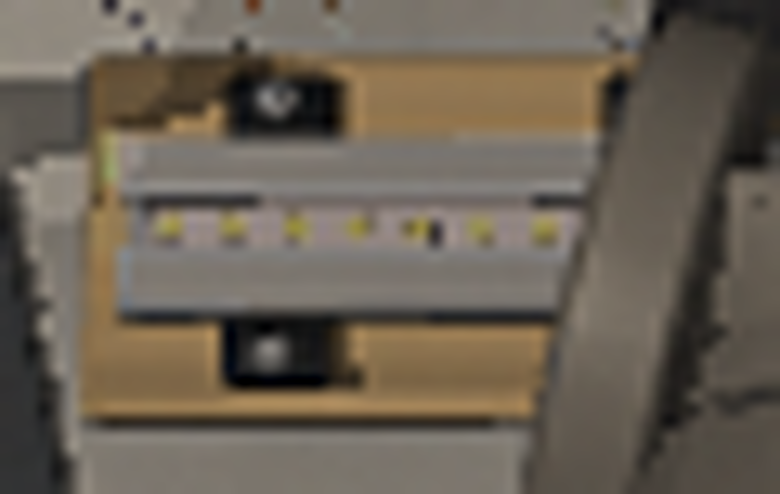

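View pics/t0z.png

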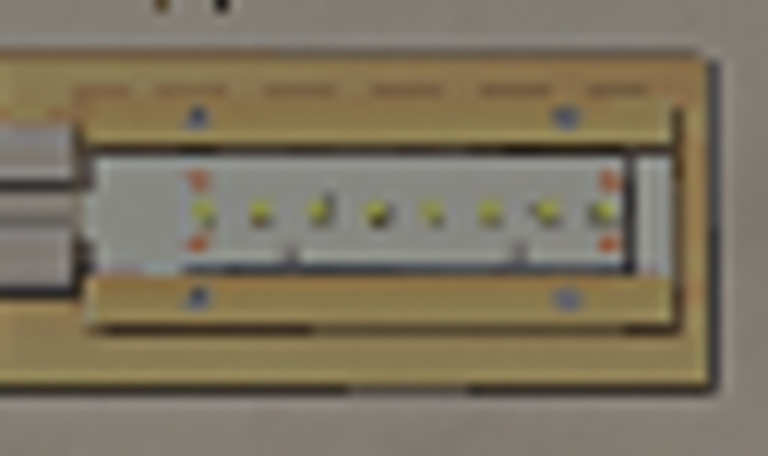

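```bash
python3 - <<'E'
from h import *
from plant import arm
p=arm.camera_params("top")
f=lambda n,k,ox,oy,x,y,z:print(n,onz(p,ox+(x+.5)/k-.5,oy+(y+.5)/k-.5,z).round(4))
for i,x in enumerate((169,231,295,360,417,482,545)): f("LED",13,172,158,x,228,.0185)
f("prof end",13,172,158,119,280,.027);f("prof end",13,172,158,108,160,.027);f("plate end",13,172,158,88,300,.008)
f("plate rear",12,228,158,715,200,.008); f("mouth",12,228,158,80,140,.027); f("mouth",12,228,158,78,280,.027)
for x in (203,260,320,376,432,490,547,603): f("LED0",12,228,158,x,212,.0185)
f("rear",12,228,158,629,212,.018); f("way end",12,228,158,672,212,.012)
E
```

```text
LED [0.573  0.1631 0.0185]
LED [0.573  0.1492 0.0185]
LED [0.573  0.1348 0.0185]
LED [0.5731 0.1201 0.0185]
LED [0.5731 0.1073 0.0185]
LED [0.5732 0.0926 0.0185]
LED [0.5732 0.0784 0.0185]
prof end [0.5593 0.1728 0.027 ]
prof end [0.5868 0.1761 0.027 ]
plate end [0.5584 0.1825 0.008 ]
plate rear [ 0.5787 -0.1382  0.008 ]
mouth [0.5892 0.0175 0.027 ]
mouth [0.5545 0.0177 0.027 ]
LED0 [ 0.5731 -0.0124  0.0185]
LED0 [ 0.5732 -0.0263  0.0185]
LED0 [ 0.5732 -0.0409  0.0185]
LED0 [ 0.5733 -0.0546  0.0185]
LED0 [ 0.5733 -0.0683  0.0185]
LED0 [ 0.5734 -0.0824  0.0185]
LED0 [ 0.5734 -0.0964  0.0185]
LED0 [ 0.5735 -0.11    0.0185]
rear [ 0.5736 -0.1164  0.018 ]
way end [ 0.5748 -0.1273  0.012 ]
```

>>> {"name": "arm_command", "arguments": {"increments": [[0, 0, 0, -7], [0, 0, 0, -7], [0, 0, 0, -7], [0, 0, 0, -7], [0, 0, 0, -7], [0, 0, 0, -7], [0, 0, 0, -7], [0, 0, 0, -7], [0, 0, 0, -7], [0, 0, 0, -7]]}}

```text
t: 20.22
ee_pos: [0.5696, -0.065, 0.1914]
tcp_rot: [-0.024, 0.023, 0.707, -0.707]
wrist_force: [0.2, -0.2, -2.0]
grip_width: 0.186
```

>>> {"name": "arm_command", "arguments": {"increments": [[0, 0, 0, -7], [0, 0, 0, -7], [0, 0, 0, -7], [0, 0, 0, -7], [0, 0, 0, -7], [0, 0, 0, -7], [0, 0, 0, -7], [0, 0, 0, -7], [0, 0, 0, -7], [0, 0, 0, -7]]}}

```text
t: 21.05
ee_pos: [0.5696, -0.065, 0.1914]
tcp_rot: [0.386, -0.386, 0.592, -0.592]
wrist_force: [-0.3, 0.3, -1.8]
grip_width: 0.189
```

>>> {"name": "arm_command", "arguments": {"increments": [[0, 0, 0, -7], [0, 0, 0, -7], [0, 0, 0, -7], [0, 0, 0, -7], [0, 0, 0, -7], [0, 0, 0, -0.6], [-10, 0, -2, 0], [-20, 0, -4, 0], [-30, 0, -6, 0], [-36, 0, -7, 0]]}}

```text
t: 21.88
ee_pos: [0.5311, 0.0254, 0.1912]
tcp_rot: [-0.547, 0.547, -0.449, 0.449]
wrist_force: [-0.1, 0.5, -1.3]
grip_width: 0.187
```

>>> {"name": "arm_command", "arguments": {"increments": [[-38, 0, -7, 0], [-38, 0, -7, 0], [-38, 0, -7, 0], [-38, 0, -7, 0], [-30, 0, -7, 0], [-20, 0, -5, 0], [-16, 0, -2, 0], [0, 0, 0, 0], [0, 0, 0, 0], [0, 0, 0, 0]]}}

```text
t: 22.72
ee_pos: [0.4462, 0.2297, 0.1916]
tcp_rot: [-0.548, 0.548, -0.447, 0.447]
wrist_force: [0.7, -0.8, -1.0]
grip_width: 0.188
```

```bash
python3 snap.py w10; python3 - <<'E'
from plant import arm
import cv2
for n in("scene","top"):
    im=arm.camera(n);cv2.imwrite(f"pics/{n}10.png",cv2.cvtColor(im,cv2.COLOR_RGB2BGR))
    c=im[100:230,150:290] if n=="scene" else im[140:250,100:300]
    f=5 if n=="scene" else 4
    cv2.imwrite(f"pics/{n}10a.png",cv2.cvtColor(cv2.resize(c,None,fx=f,fy=f if n=="top" else 4.5,interpolation=cv2.INTER_CUBIC),cv2.COLOR_RGB2BGR))
E
```

```text
22.72 [0.4462 0.2297 0.1916] -78.42 [18.5 17.8 92.  -0.  70.2  6.9] [ 0.7 -0.8 -1. ]
```

View pics/scene10a.png

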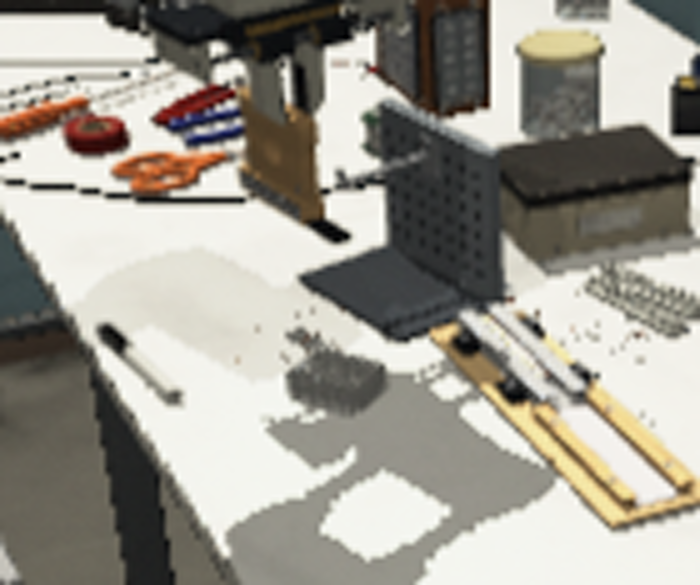

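View pics/w10b.png

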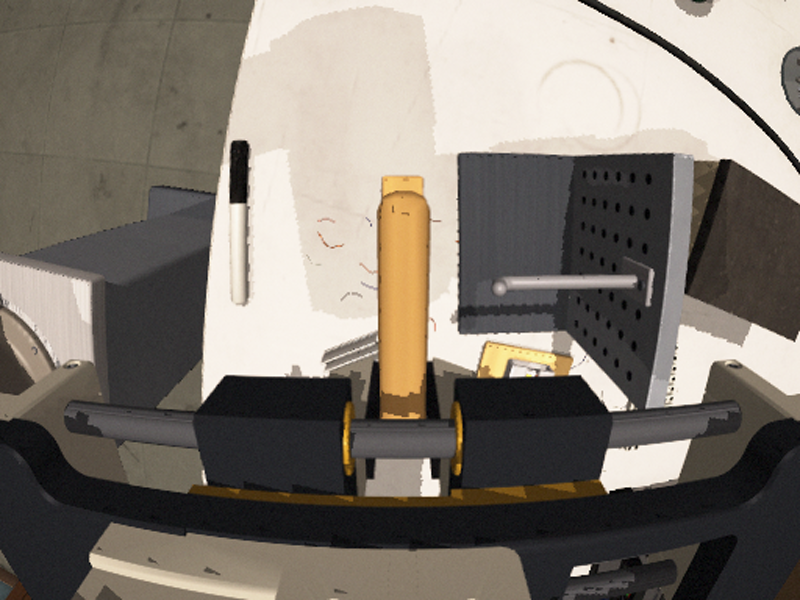

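```bash
python3 - <<'E'
from h import *
import pickle
a=cv2.imread("pics/w10.png");cv2.imwrite("pics/w10z.png",cv2.resize(a[90:230,285:445],None,fx=5,fy=4.2,interpolation=cv2.INTER_CUBIC))
s,w=pickle.load(open("w10.pkl","rb"))
M=rot(s['tcp_rot'])
def f(n,u,v,z):
    X=onz(w,(u+.5)/1.5625-.5,(v+.5)/1.5625-.5,z,True); print(n,X.round(4),(M.T@(X-s['ee_pos'])*1000).round(1)); return X
f("tip",500,287,.142);f("elbow?",515,285,.13);f("root",637,281,.13)
f("panel top l",683,155,.158);f("panel top r",660,408,.158);f("foot l",459,154,.008);f("foot r",459,331,.008)
f("bar rear",404,192,.187+.03);f("bar fl",380,370,.21);f("bar fr",428,370,.21);f("bar rl",378,230,.21);f("bar rr",430,230,.21);f("sole rear",382,178,.147);f("sole rear",423,178,.147)
E
```

```text
tip [0.492  0.2588 0.142 ] [-19.3  49.5  50.7]
elbow? [0.5032 0.2592 0.13  ] [-17.5  61.5  61.7]
root [0.5768 0.2776 0.13  ] [-20.7  61.6 137.6]
panel top l [0.5688 0.3517 0.158 ] [-94.9  33.5 144.6]
panel top r [0.6056 0.212  0.158 ] [ 49.4  33.6 152.6]
foot l [0.4706 0.3285 0.008 ] [-91.9 183.5  43.8]
foot r [0.503  0.1873 0.008 ] [ 52.9 183.6  47.2]
bar rear [0.4326 0.2994 0.217 ] [-71.  -25.5   0.7]
bar fl [0.437  0.2317 0.21  ] [ -3.8 -18.4  -8.5]
bar fr [0.4551 0.2354 0.21  ] [ -3.8 -18.4   9.9]
bar rl [0.4264 0.2842 0.21  ] [-57.3 -18.5  -8.5]
bar rr [0.4443 0.2878 0.21  ] [-57.3 -18.5   9.8]
sole rear [0.4217 0.3009 0.147 ] [-74.7  44.5  -9.7]
sole rear [0.4409 0.3048 0.147 ] [-74.7  44.5   9.9]
```

View pics/w10z.png

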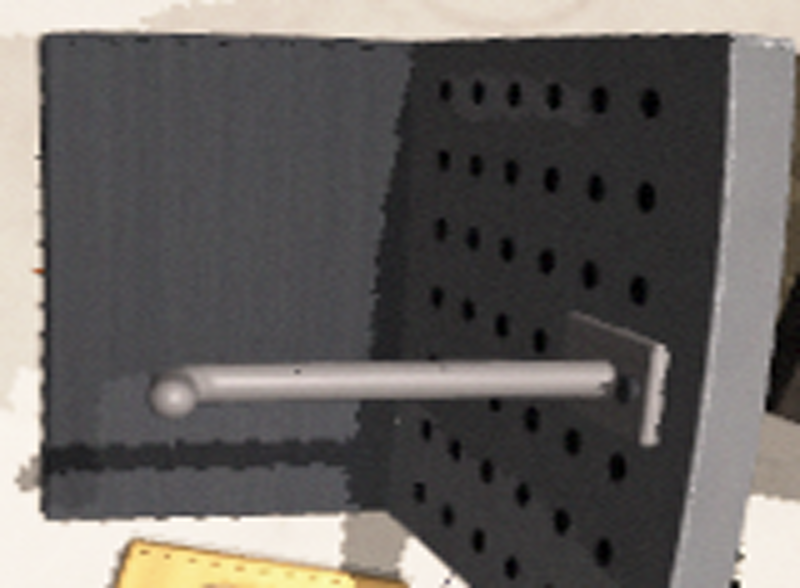

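>>> {"name": "arm_command", "arguments": {"increments": [[0, 10, 0, -1.1], [0, 12, 0, 0], [0, 12, 0, 0], [0, 8.5, 0, 0], [0, 0, 8, 0], [0, 0, 8, 0], [0, 0, 8, 0], [0, 0, 0, 0], [0, 0, 0, 0], [0, 0, 0, 0]]}}

```text
t: 23.7
ee_pos: [0.4698, 0.2353, 0.1492]
tcp_rot: [0.553, -0.553, 0.441, -0.441]
wrist_force: [0.1, 0.2, -0.8]
grip_width: 0.19
```

```bash
python3 snap.py w11; python3 - <<'E'
from h import *
from plant import arm
im=arm.camera("scene");cv2.imwrite("pics/scene11.png",cv2.cvtColor(im,cv2.COLOR_RGB2BGR))
cv2.imwrite("pics/scene11a.png",cv2.cvtColor(cv2.resize(im[115:175,190:270],None,fx=9,fy=9,interpolation=cv2.INTER_CUBIC),cv2.COLOR_RGB2BGR))
a=cv2.imread("pics/w11.png");cv2.imwrite("pics/w11z.png",cv2.resize(a[100:300,200:420],None,fx=3.5,fy=3,interpolation=cv2.INTER_CUBIC))
E
```

```text
23.7 [0.4698 0.2353 0.1492] -77.2 [18.2 22.5 92.   0.  65.4  5.4] [ 0.1  0.2 -0.8]
```

View pics/scene11a.png

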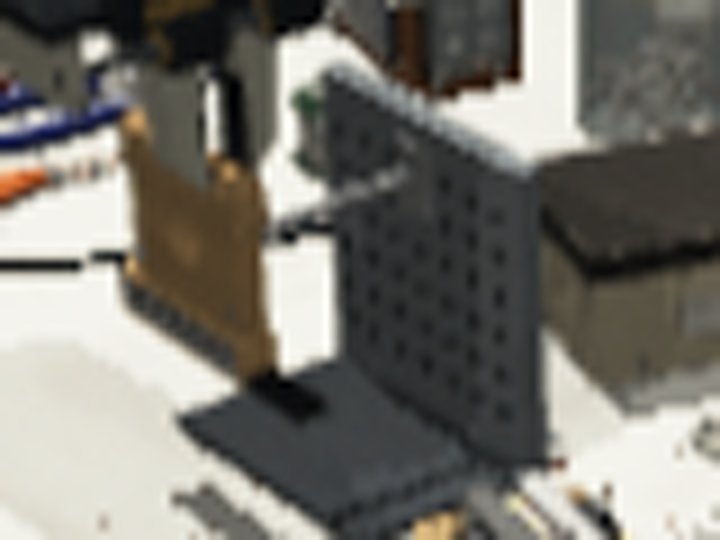

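View pics/w11b.png

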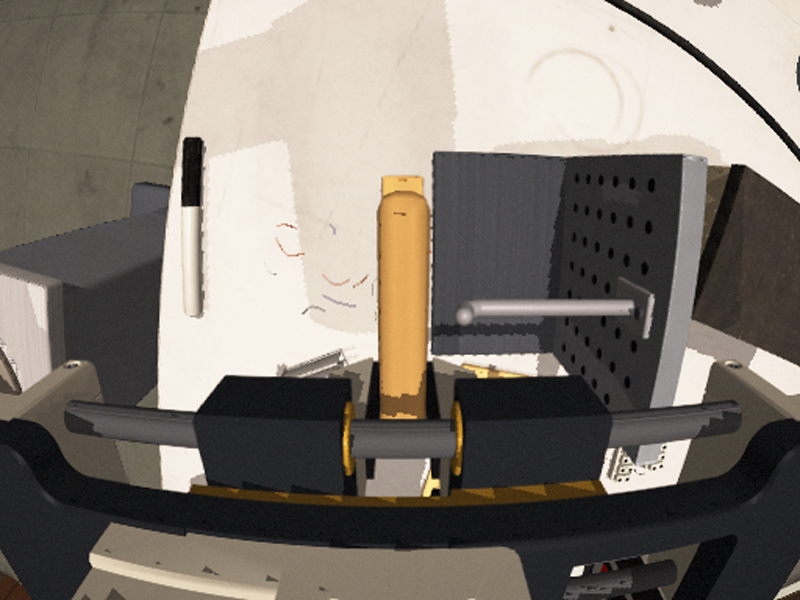

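```bash
python3 - <<'E'
from h import *
import pickle
s,w=pickle.load(open("w11.pkl","rb"))
M=rot(s['tcp_rot'])
def f(n,u,v,z):
    X=onz(w,(u+.5)/1.5625-.5,(v+.5)/1.5625-.5,z,True); print(n,X.round(4),(M.T@(X-s['ee_pos'])*1000).round(1)); return X
f("tip",464,314,.142);f("root",635,307,.13);f("bend",480,308,.131)
f("bar rear",404,192,.174);f("sole rear",402,177,.1045)
# predicted hole & tip in scene
p=pickle.load(open("w11.pkl","rb"))
from plant import arm
pc=arm.camera_params("scene")
h=s['ee_pos']+M@np.array([-.0197,.0125,0]); print("hole",h, proj(pc,h), "tip",proj(pc,[.4917,.2588,.142]))
g=lambda q:((q[0]-190)*9,(q[1]-115)*9)
print(g(proj(pc,h)),g(proj(pc,[.4917,.2588,.142])),g(proj(pc,s['ee_pos']+M@np.array([.0655,.0685,0]))))
E
```

```text
tip [0.4915 0.2588 0.142 ] [-18.2   7.2  26.4]
root [0.5775 0.2778 0.13  ] [-17.6  19.2 114.4]
bend [0.5002 0.2601 0.131 ] [-17.5  18.2  35.1]
bar rear [0.4547 0.3046 0.174 ] [-71.  -24.8   0.7]
sole rear [0.453  0.3085 0.1045] [-75.1  44.7  -0.1]
hole [0.46541734 0.25448198 0.1367169 ] [210.96872359 140.70987298] tip [216.72772806 137.68332176]
(np.float64(188.71851228443194), np.float64(231.38885677951552)) (np.float64(240.5495525824012), np.float64(204.14989587482512)) (np.float64(307.09857122200077), np.float64(416.88080301144595))
```

>>> {"name": "arm_command", "arguments": {"increments": [[1.5, 0, 3, 0], [0, 0, 3, 0], [0, 0, 3, 0], [0, 0, 3, 0], [0, 0, 3, 0], [0, 0, 3, 0], [0, 0, 2, 0], [0, 0, 0, 0], [0, 0, 0, 0], [0, 0, 0, 0]]}}

```text
t: 24.63
ee_pos: [0.4894, 0.2382, 0.1489]
tcp_rot: [-0.553, 0.553, -0.441, 0.441]
wrist_force: [-0.0, 0.1, -1.1]
grip_width: 0.186
```

```bash
python3 snap.py w12; python3 - <<'E'
from h import *
from plant import arm
im=arm.camera("scene");cv2.imwrite("pics/scene12.png",cv2.cvtColor(im,cv2.COLOR_RGB2BGR))
cv2.imwrite("pics/scene12a.png",cv2.cvtColor(cv2.resize(im[115:175,190:270],None,fx=9,fy=9,interpolation=cv2.INTER_CUBIC),cv2.COLOR_RGB2BGR))
E
```

```text
24.63 [0.4894 0.2382 0.1489] -77.19 [17.9 24.4 89.   0.  66.6  5.1] [-0.   0.1 -1.1]
```

View pics/scene12a.png

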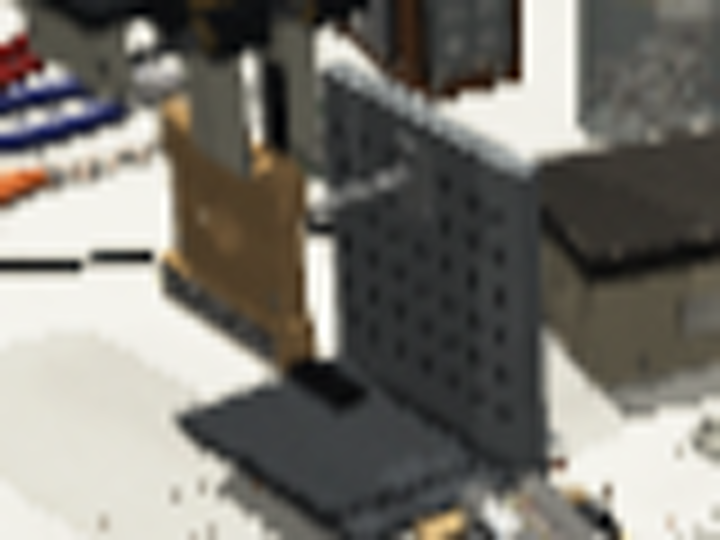

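View pics/w12b.png

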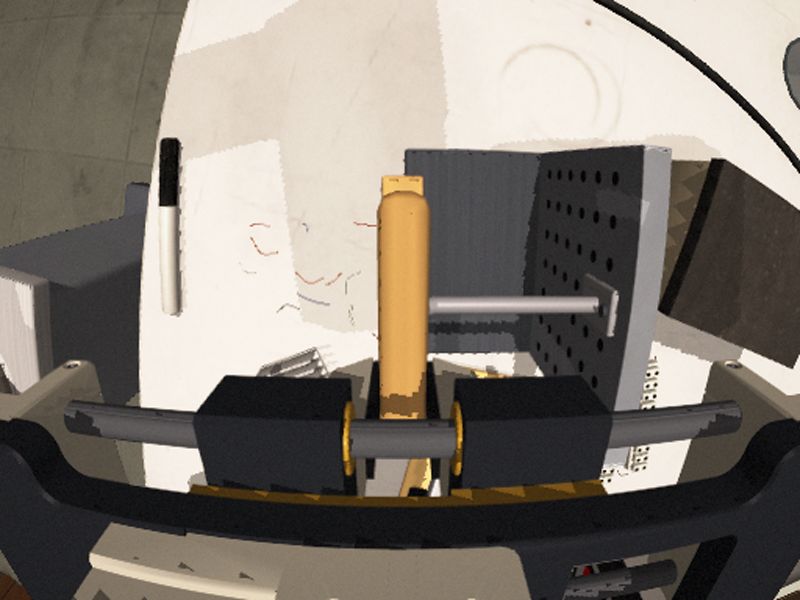

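>>> {"name": "arm_command", "arguments": {"increments": [[0, 0, 2, 0], [0, 0, 3, 0], [0, 0, 3, 0], [0, 0, 3, 0], [0, 0, 3, 0], [0, 0, 3, 0], [0, 0, 0, 0], [0, 0, 0, 0], [0, 0, 0, 0], [0, 0, 0, 0]]}}

```text
t: 25.57
ee_pos: [0.506, 0.242, 0.149]
tcp_rot: [-0.553, 0.553, -0.441, 0.441]
wrist_force: [-0.1, 0.6, -1.0]
grip_width: 0.187
```

```bash
python3 snap.py w13; python3 - <<'E'
from h import *
from plant import arm
a=cv2.imread("pics/w13.png");cv2.imwrite("pics/w13z.png",cv2.resize(a[100:300,200:420],None,fx=3.5,fy=3,interpolation=cv2.INTER_CUBIC))
E
```

```text
25.57 [0.506 0.242 0.149] -77.2 [17.7 26.  86.3  0.  67.7  4.9] [-0.1  0.6 -1. ]
```

View pics/w13z.png

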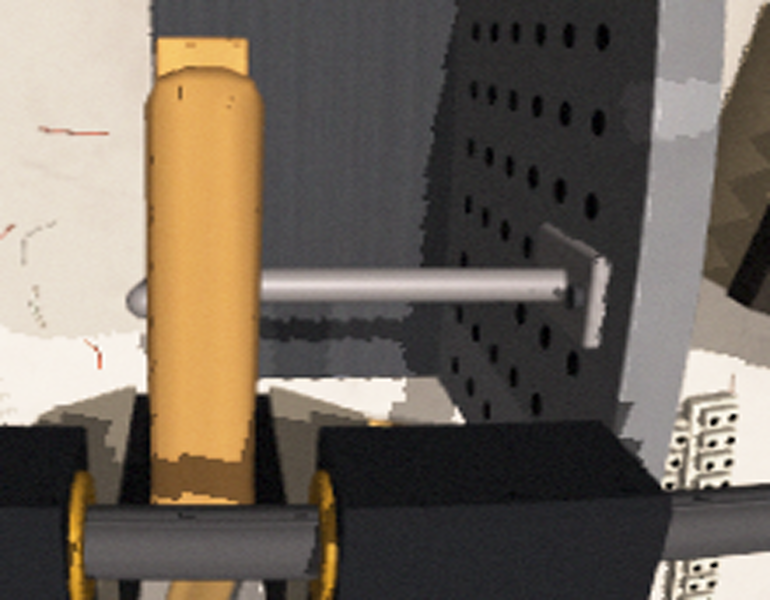

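>>> {"name": "arm_command", "arguments": {"increments": [[0, 0, 4, 0], [0, 0, 5, 0], [0, 0, 5, 0], [0, 0, 5, 0], [0, 0, 5, 0], [0, 0, 5, 0], [0, 3, 0, 0], [0, 3, 0, 0], [0, 3, 0, 0], [0, 0, 0, 0]]}}

```text
t: 26.45
ee_pos: [0.5337, 0.2482, 0.139]
tcp_rot: [-0.552, 0.553, -0.442, 0.441]
wrist_force: [1.0, -0.3, -1.2]
grip_width: 0.191
```

>>> {"name": "arm_command", "arguments": {"increments": [[0, 1, 0, 0], [0, 1, 0, 0], [0, 1, 0, 0], [0, 1, 0, 0], [0, 0, 0, 0], [0, 0, 0, 0], [0, 0, 0, 0], [0, 0, 0, 0], [0, 0, 0, 0], [0, 0, 0, 0]]}}

```text
t: 27.28
ee_pos: [0.5344, 0.2484, 0.1361]
tcp_rot: [0.553, -0.553, 0.441, -0.441]
wrist_force: [-0.3, 0.6, -1.5]
grip_width: 0.191
```

>>> {"name": "arm_command", "arguments": {"increments": [[0, 0.5, 0, 0], [0, 0.5, 0, 0], [0, 0.5, 0, 0], [0, 0.5, 0, 0], [0, 0, 0, 0], [0, 0, 0, 0], [0, 0, 0, 0], [0, 0, 0, 0], [0, 0, 0, 0], [0, 0, 0, 0]]}}

```text
t: 28.12
ee_pos: [0.5344, 0.2484, 0.1341]
tcp_rot: [0.553, -0.553, 0.441, -0.441]
wrist_force: [0.1, 0.0, -1.6]
grip_width: 0.183
```

>>> {"name": "arm_command", "arguments": {"increments": [[0, 0.4, 0, 0], [0, 0.4, 0, 0], [0, 0, 0, 0], [0, 0, 0, 0], [0, 0, 0, 0], [0, 0, 0, 0], [0, 0, 0, 0], [0, 0, 0, 0], [0, 0, 0, 0], [0, 0, 0, 0]]}}

```text
t: 28.95
ee_pos: [0.5345, 0.2484, 0.1334]
tcp_rot: [0.553, -0.553, 0.441, -0.441]
wrist_force: [-0.9, -0.6, 0.8]
grip_width: 0.191
```

>>> {"name": "arm_command", "arguments": {"increments": [[0, 0, 0, 0], [0, 0, 0, 0], [0, 0, 0, 0], [0, 0, 0, 0], [0, 0, 0, 0], [0, 0, 0, 0], [0, 0, 0, 0], [0, 0, 0, 0], [0, 0, 0, 0], [0, 0, 0, 0]], "hand": 34}}

```text
t: 29.78
ee_pos: [0.5344, 0.2484, 0.1332]
tcp_rot: [0.553, -0.553, 0.441, -0.441]
wrist_force: [0.4, 0.9, -0.8]
grip_width: 0.371
```

```bash
python3 snap.py w14; python3 - <<'E'
from h import *
from plant import arm
im=arm.camera("scene");cv2.imwrite("pics/scene14.png",cv2.cvtColor(im,cv2.COLOR_RGB2BGR))
cv2.imwrite("pics/scene14a.png",cv2.cvtColor(cv2.resize(im[115:175,190:270],None,fx=9,fy=9,interpolation=cv2.INTER_CUBIC),cv2.COLOR_RGB2BGR))
E
```

```text
29.78 [0.5344 0.2484 0.1332] -77.2 [17.5 29.8 82.7  0.  67.6  4.7] [ 0.4  0.9 -0.8]
```

View pics/scene14a.png

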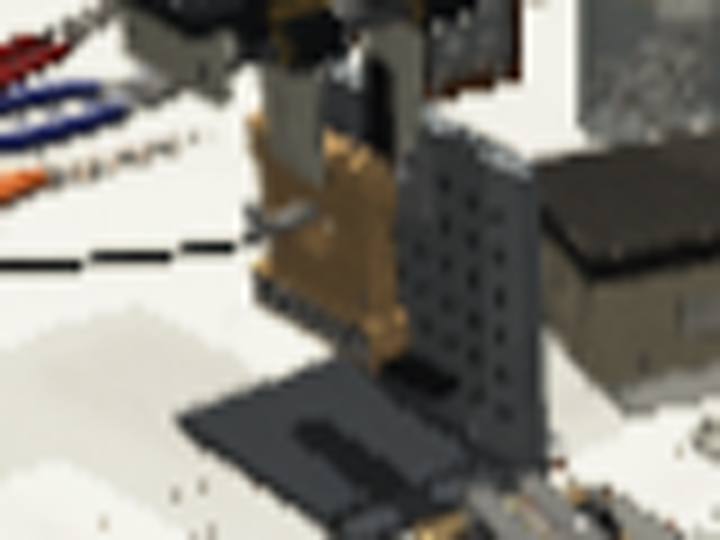

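View pics/w14b.png

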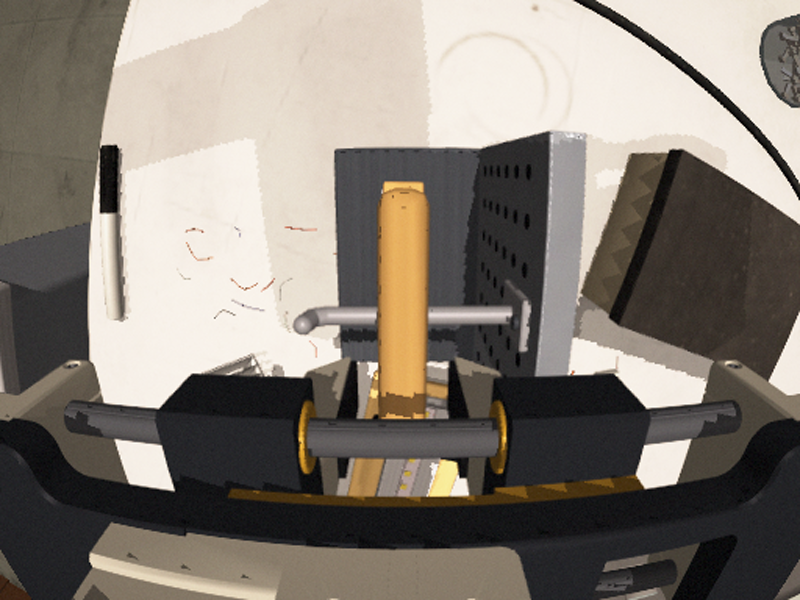

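Hanging on the hook with both fingers clear of the bar. Straight up now.

>>> {"name": "arm_command", "arguments": {"increments": [[0, -3, 0, 0], [0, -5, 0, 0], [0, -8, 0, 0], [0, -12, 0, 0], [0, -16, 0, 0], [0, -20, 0, 0], [0, -20, 0, 0], [0, -20, 0, 0], [0, -16, 0, 0], [0, -10, 0, 0]]}}

```text
t: 30.72
ee_pos: [0.535, 0.2486, 0.2663]
tcp_rot: [0.554, -0.551, 0.44, -0.442]
wrist_force: [-0.1, -0.2, 0.4]
grip_width: 0.367
```

>>> {"name": "arm_command", "arguments": {"increments": [[-10, 0, -10, 0], [-20, 0, -20, 0], [-20, 0, -20, 0], [-20, 0, -20, 0], [-20, 0, -10, 0], [-10, 0, 0, 0], [0, 0, 0, 0], [0, 0, 0, 0], [0, 0, 0, 0], [0, 0, 0, 0]]}}

```text
t: 31.55
ee_pos: [0.4349, 0.3274, 0.2628]
tcp_rot: [-0.552, 0.553, -0.441, 0.441]
wrist_force: [0.4, 0.2, -0.0]
grip_width: 0.371
```

```bash
python3 snap.py w15; python3 - <<'E'
from h import *
from plant import arm
im=arm.camera("scene");cv2.imwrite("pics/scene15.png",cv2.cvtColor(im,cv2.COLOR_RGB2BGR))
cv2.imwrite("pics/scene15a.png",cv2.cvtColor(cv2.resize(im[100:230,180:320],None,fx=5.5,fy=4.5,interpolation=cv2.INTER_CUBIC),cv2.COLOR_RGB2BGR))
im=arm.camera("top");cv2.imwrite("pics/top15.png",cv2.cvtColor(im,cv2.COLOR_RGB2BGR))
E
```

```text
31.55 [0.4349 0.3274 0.2628] -77.27 [28.9 19.5 78.1 -0.  82.5 16.2] [ 0.4  0.2 -0. ]
```

View pics/scene15a.png

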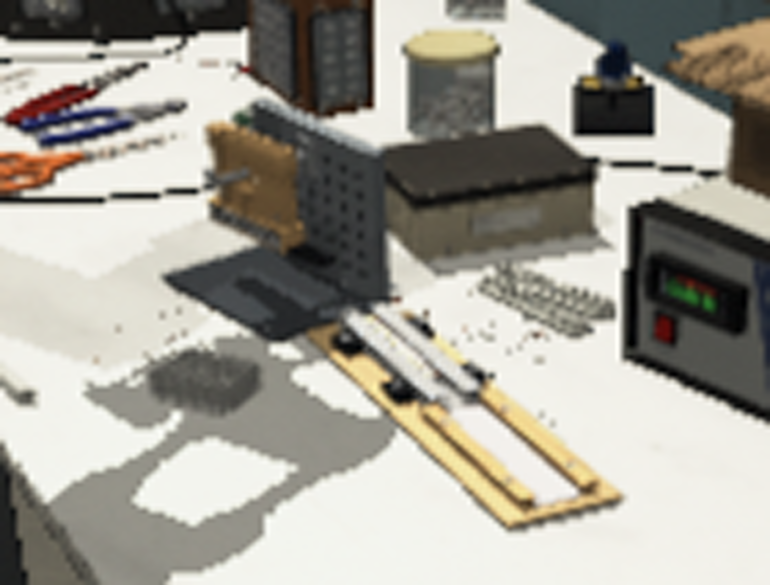

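View pics/w15b.png

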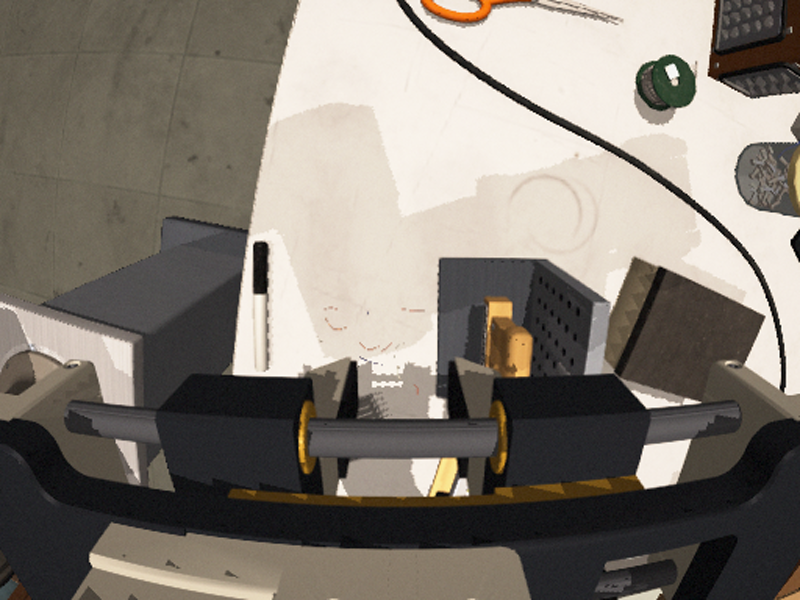

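View pics/top15.png

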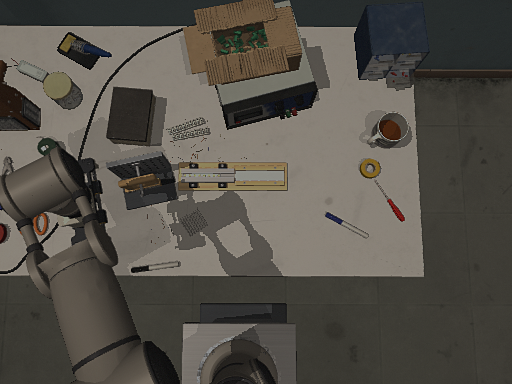

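>>> {"name": "arm_command", "arguments": {"increments": [[0, 0, 0, 0], [0, 0, 0, 0], [0, 0, 0, 0], [0, 0, 0, 0], [0, 0, 0, 0], [0, 0, 0, 0], [0, 0, 0, 0], [0, 0, 0, 0], [0, 0, 0, 0], [0, 0, 0, 0]]}}

```text
t: 32.53
ee_pos: [0.4342, 0.3282, 0.2632]
tcp_rot: [0.553, -0.553, 0.441, -0.441]
wrist_force: [0.9, 0.2, 0.3]
grip_width: 0.368
```

```bash
python3 snap.py w16; python3 - <<'E'
from h import *
from plant import arm
import pickle
a=cv2.imread("pics/w15.png").astype(int);b=cv2.imread("pics/w16.png").astype(int)
print("diff",np.abs(a-b)[150:245,280:400].mean(),np.abs(a-b)[150:245,280:400].max())
im=arm.camera("top")
o=cv2.imread("pics/top9.png")
n=cv2.cvtColor(im,cv2.COLOR_RGB2BGR);cv2.imwrite("pics/top16.png",n)
cv2.imwrite("pics/t16.png",cv2.resize(n[140:200,100:240],None,fx=5.7,fy=5.7,interpolation=cv2.INTER_CUBIC))
cv2.imwrite("pics/w16z.png",cv2.resize(cv2.imread("pics/w16.png")[155:250,270:400],None,fx=6,fy=6,interpolation=cv2.INTER_CUBIC))
E
```

```text
32.53 [0.4342 0.3282 0.2632] -77.19 [29.  19.5 78.   0.  82.5 16.2] [0.9 0.2 0.3]
diff 5.086286549707602 146
```

View pics/w16z.png

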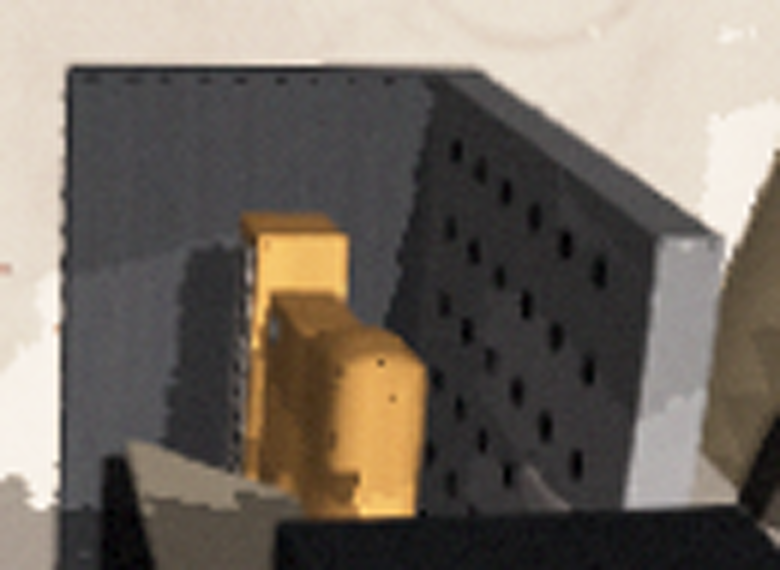

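View pics/t16.png

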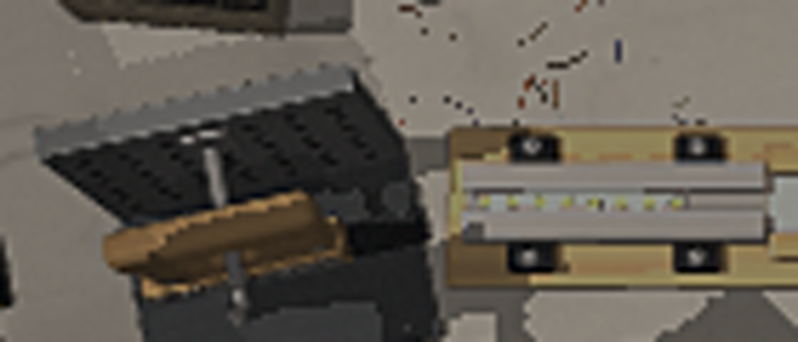

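>>> {"name": "arm_command", "arguments": {"increments": [[0, 0, 0, 0], [0, 0, 0, 0], [0, 0, 0, 0], [0, 0, 0, 0], [0, 0, 0, 0], [0, 0, 0, 0], [0, 0, 0, 0], [0, 0, 0, 0], [0, 0, 0, 0], [0, 0, 0, 0]]}}

```text
t: 33.47
ee_pos: [0.4342, 0.3282, 0.2633]
tcp_rot: [0.553, -0.553, 0.441, -0.441]
wrist_force: [1.2, -0.1, 0.0]
grip_width: 0.368
```

```bash
python3 snap.py w17; python3 - <<'E'
from h import *
from plant import arm
a=cv2.imread("pics/w16.png").astype(int);b=cv2.imread("pics/w17.png").astype(int)
d=np.abs(a-b)[150:240,280:400].max(2);print("diff",d.mean(),(d>25).sum(), np.abs(a-b)[0:140].mean())
n=cv2.cvtColor(arm.camera("top"),cv2.COLOR_RGB2BGR).astype(int);o=cv2.imread("pics/top16.png").astype(int)
d=np.abs(n-o)[150:200,105:180].max(2);print(d.mean(),(d>25).sum())
if (d>25).sum()<30:
    print(arm.sign_off())
E
```

```text
33.47 [0.4342 0.3282 0.2633] -77.2 [29.  19.5 78.   0.  82.5 16.2] [ 1.2 -0.1  0. ]
diff 3.3114814814814815 28 1.6283156622023809
1.3170666666666666 0
the job is handed in; nothing more can be done
None
```

The LED board is in the profile, the push stick hangs on the rack's hook, and the job was handed in at about 33.6 s of the 61 s allowed. The sign-off gives no verdict, so these are my own checks.

- **Pushing:** The stick's nose pushed the board along the guide until the wrist force read 3.7 N against the feed, which I took as the shoulder meeting the mouth. The gripper held only the stick's grip bar and was never near the board.
- **Contact point:** Contact came about 6 mm later than I first expected. My first estimate of the mouth was about 3.5 mm short, and the stick tipped slightly in the grip on contact. The tip came out when I backed off.
- **Board depth:** From the LED row in the top camera, the board's origin is about 96 mm inside the profile, and a rough re-check at the end gave about 94 mm. The required range is 90 to 100 mm.
- **Hanging:** I turned the stick round, slid its hole over the hook with no extra force, lowered it until the hook took the weight, let go and moved clear. The pictures show it upright between panel and elbow, with the graduated face outward.
- **Stillness:** The last two top pictures, about a second apart, show no movement of the stick. The wrist picture changed slightly (28 pixels in that area); I put this down to image noise and did not look further.
- **Loose things:** The screwdriver, marker and heat sink look unmoved in the pictures; I did not measure their positions.

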